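# Put the ski waxes and the cork back in their trays

## Task

The skis are done, so tidy the bench by kind, whatever the colour: stand the two round grip-wax tins upright in the grey steel tray, one in each bay, lay the two glide-wax bars flat in the birch tray, one in each bay, and lay the cork block flat in the free bay of the black tool tray, next to the brush. Set each thing down on the tray floor rather than dropping it, let go of everything, and leave the brush and the iron where they are.

Things in the scene. Friction and masses are not known exactly. Their poses are not given: they have to be found in the camera images.
- blue_tin_mid (a point): round grip-wax tin, a small upright cylinder 38 mm in diameter and 52 mm tall with a blue sleeve and cap; this point is its centre, 26 mm above its underside; z is its axis. Starts loose, standing on the bench, about 65 g.
- red_tin_mid (a point): round grip-wax tin, a small upright cylinder 38 mm in diameter and 52 mm tall with a red sleeve and cap; this point is its centre, 26 mm above its underside; z is its axis. Starts loose, standing on the bench, about 65 g.
- blue_bar_mid (a point): glide-wax bar, a rectangular cast block of blue wax, 90 x 34 x 26 mm (length along its x, width along its y, height along z), top cast in four break-off segments; this point is its centre, 13 mm above its underside. Starts loose and flat on the bench, about 70 g.
- red_bar_mid (a point): glide-wax bar, a rectangular cast block of red wax, 90 x 34 x 26 mm (length along its x, width along its y, height along z), top cast in four break-off segments; this point is its centre, 13 mm above its underside. Starts loose and flat on the bench, about 70 g.
- cork_mid (a point): square cork block, 60 x 60 x 35 mm tall, brown cork; sides along its x and y; this point is its centre, 17.5 mm above its underside. Starts loose and flat on the bench, about 30 g.
- steel_tray: light grey steel tray for grip-wax tins, fixed to the bench, 100 (its x) x 160 (its y) mm outside; floor, walls and divider 4 mm thick, rim 14 mm above the bench. A divider along x at y = 0 makes two bays, centred at y = +39 and -39 mm, each 92 (x) x 74 (y) mm inside. Origin: centre of its underside, on the bench; z up. Empty at the start.
- birch_tray: pale birch wood tray for glide-wax bars, fixed to the bench, 130 (its x) x 172 (its y) mm outside; floor, walls and divider 4 mm thick, rim 12 mm above the bench. A divider along x at y = 0 makes two bays, centred at y = +42 and -42 mm, each 122 (x) x 80 (y) mm inside. Origin: centre of its underside, on the bench; z up. Empty at the start.
- black_tray: black tool tray with a ribbed floor, fixed to the bench, 140 (its x) x 190 (its y) mm outside; floor, walls and divider 4 mm thick, rim 14 mm above the bench. A divider along x at y = 0 makes two bays, centred at y = +46.5 and -46.5 mm, each 132 (x) x 89 (y) mm inside. Origin: centre of its underside, on the bench; z up. The +y bay holds the brush; the -y bay is free.
- brush: bystander: horsehair brush with varnished beech back, 116 x 52 x 41 mm tall, lying bristles down in one bay of the black tray, its length along the tray's x; loose. Origin at the centre of its underside. Leave it where it is.
- iron: bystander: red enamel waxing iron with a black handle, cold, standing on its sole on the bench to the left of the work (+y); 150 mm long (its x), 90 mm wide, 122 mm tall; loose, about 1 kg. Origin at the centre of its underside. Leave it where it is.

How it is judged:
By the outcome, as a careful person would: the job done as asked, in the order asked, and still so for the second after the job is handed in, with the robot touching nothing.
It also fails if it takes over 128 s, if anything falls off the work surface, if the arm or the gripper's body presses on something with over 40 N, if the wrist force passes 120 N, or if a joint passes its speed limit or range.

## Robot

A 7-joint arm with a two-finger parallel gripper is mounted at the origin on the work surface. World frame = base frame: x ahead of the robot, y to its left, z up, the work surface at z = 0. Lengths are in m, angles in degrees, forces in N, time in s.
With the tool pointing down it reaches from about 0.425 to 0.875 m from the base axis. Payload 4.7 kg.
Tool frame: the origin (TCP) lies on the centre line of the jaws, within the pads' length; the fingertips stand 11 mm ahead of it and the grasp point (between the pads) lies 8 mm behind it; z points along the fingers, y is the direction in which the jaws open and shut (so a half turn about z gives the same grasp; the last joint's range is limited). The gripper opens to 87 mm and grips with 3 to 60 N. Pads are 19 mm wide; open, the fingers measure 117 mm over their backs; the gripper's body (75 mm by 190 mm) begins 51 mm behind the grasp point.
Start: joints at [67.042, 18.392, -4.016, 83.108, 1.295, 78.541, -3.26], TCP at [0.262, -0.595, 0.234] pointing down, gripper open.
Joint ranges: [-163.93, 163.93], [-17.29, 119.83], [-79.2, 71.16], [3.27, 140.29], [-89.18, 269.18], [5.43, 117.66], [-154.24, 154.24]. Speed limits (degrees/s): [147.25, 147.25, 180, 180, 180, 180, 180].

## Interface

Orientations are given as [roll, pitch, yaw] about the fixed x, y, z axes, in that order (R = Rz(yaw) Ry(pitch) Rx(roll)).
In Python, from cell import env gives the robot as it stands.
- The arm moves only by the tool servo_tool, never from a script. Its argument "moves" is text: rows parted by semicolons, each of 7 numbers parted by spaces: the shift along the tool's x, y, z as a fraction of full scale, then the turn, a rotation vector about the tool's x, y, z as a fraction of full scale, then the gripper's target within -1 to 1 (shut at 1, half-way at 0, fully open at -1). A call has 1 to 20 rows; each row shifts and turns the pose as measured when the row begins, along the tool's axes as they then stand; what a row does not reach is not made up. Full scale, the value 1, is 1000 mm for a shift and 0.5 rad for a turn. A row lasts 1/12 s, in which the tool goes at most 41.7 mm and 7.16 degrees, less where a joint would pass 70% of its speed; a pose out of reach is approached as far as the arm can. A call with a number of a shift or a turn outside -1 to 1 is refused whole. A call with a gripper value outside its range is refused whole. The fingers move at their own pace and stop on an object; "squeeze" is the grip in N (left out, the last holds). Time passes only in rows, so rows that do not move let the fingers close. It gives the time, the measured TCP pose, the force and the opening at its end, in the units of the state.
- env.get_obs(): the state, without advancing time (a new reading comes with each control period).
- env.read_camera(name): name is "side" or "top" or "wrist"; returns a dict with "img" (400x640x3 uint8, red, green, blue), "range_z" (400x640 float32, m along the optical axis (not along the pixel's ray), 0 where there is no reading), "mtx" (3x3 intrinsics, pixels), "T" (4x4, takes a point from camera to world coordinates); the wrist camera has in their place "hand_eye" (4x4, takes a point from camera to tool coordinates, whose origin is the TCP and whose axes are the flange's). Camera axes: x right, y up, looking along -z (the intrinsics and any distortion apply to the point x, -y, -z); pixel columns grow to the right and rows downward; lengths in m; the calibration is good to about 2 mm. A picture is of the moment at which its call begins: read the wrist's pose just before it.
- env.sign_off(): hands the job in, once; it reports no verdict.
The state is a dict: "time_s": time; "qpos": joint angles; "joint_velocities": joint speeds; "effort": joint torques, N m; "tool_pos": TCP position; "tool_rot": TCP orientation; "force": force on the tool from outside, world axes, zero at the start; "wrist_torque": the same for the moment, N m; "grip_width": finger opening in m.
Only numpy, scipy, OpenCV 4.12 (cv2) and the standard library are available. Lean on these libraries where they do the work, as an engineer would, in place of code of your own. Each camera call takes 0.05 s, during which the arm holds its last target.

## Working session

There is one attempt and no reset: what is moved stays moved. The work goes in short steps, Python scripts to look and compute and a tool call to move; the robot and the scene stay as the last step left them, time stands still between calls to the robot, and variables do not carry over. Pictures are saved under pics/ and viewed, and the job is handed in when it is done.

Besides the shell and the picture viewer there is one more tool, called in YAML: its name, and indented under it one key for each argument. servo_tool: Moves the arm, as the interface text tells. Its arguments: {"type":"object","properties":{"moves":{"type":"string"},"squeeze":{"type":"number"}},"required":["moves"]}

```bash
mkdir -p pics; ls; python3 - <<'E'
from cell import env
import cv2,numpy as np
o=env.get_obs()
for k,v in o.items(): print(k,np.round(v,3))
for n in ["top","side"]:
    c=env.read_camera(n)
    cv2.imwrite(f"pics/{n}0.png",c["img"][:,:,::-1])
    np.savez(f"{n}0.npz",**c)
    print(n,c["mtx"].tolist(),np.round(c["T"],4).tolist(),c.keys())
E
```

```text
pics
time_s 0.0
qpos [67.044 18.439 -4.016 83.174  1.294 78.54  -3.26 ]
joint_velocities [ 0.027 -0.072  0.004  0.024  0.015 -0.111 -0.044]
effort [-1.0000e-03 -4.9129e+01 -4.0400e-01 -3.1252e+01 -6.4000e-02  4.4000e-02
  0.0000e+00]
tool_pos [ 0.262 -0.594  0.232]
tool_rot [-1.79893e+02  5.00000e-03  2.37660e+01]
force [-0.042  0.301  0.514]
wrist_torque [ 0.001  0.003 -0.01 ]
grip_width 0.087
top [[382.8943872852257, 0.0, 323.36167358306557], [0.0, 382.8943872852257, 193.1959204900806], [0.0, 0.0, 1.0]] [[-0.0248, 0.9965, -0.0803, 0.3922], [-0.9995, -0.0232, 0.02, 0.135], [0.0181, 0.0808, 0.9966, 1.0496], [0.0, 0.0, 0.0, 1.0]] dict_keys(['img', 'range_z', 'mtx', 'T'])
side [[489.92094215254605, 0.0, 316.444150982537], [0.0, 489.92094215254605, 209.5448400633246], [0.0, 0.0, 1.0]] [[-0.8064, 0.3795, -0.4536, -0.1893], [-0.5913, -0.5067, 0.6273, 1.056], [0.0082, 0.7741, 0.633, 0.9853], [0.0, 0.0, 0.0, 1.0]] dict_keys(['img', 'range_z', 'mtx', 'T'])
```

View pics/top0.png

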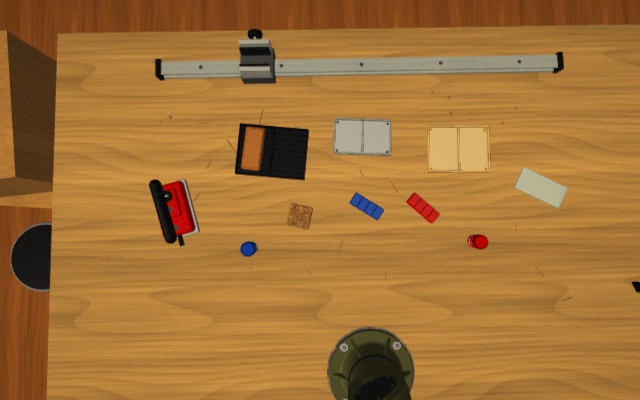

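View pics/side0.png

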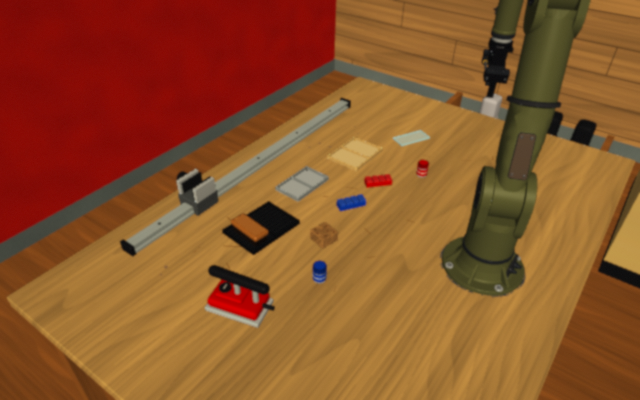

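The top view shows the blue tin at (248,249), the red tin at (479,242), the blue bar at (367,206), the red bar at (423,208) and the cork at (300,216). The trays are black (272,151), steel (363,137) and birch (459,149). Image up is roughly +x and image right is roughly -y. Next I'll measure them.

```bash
cat > h.py <<'E'
import numpy as np,cv2
def cloud(c,T=None):
    T=c["T"] if T is None else T
    z=c["range_z"].astype(float); K=c["mtx"]
    v,u=np.mgrid[:z.shape[0],:z.shape[1]]
    p=np.stack([(u-K[0,2])/K[0,0]*z,-(v-K[1,2])/K[1,1]*z,-z],-1)
    return p@T[:3,:3].T+T[:3,3]
def ray_plane(uv,h,K,T):
    uv=np.atleast_2d(uv).astype(float)
    d=np.stack([(uv[:,0]-K[0,2])/K[0,0],-(uv[:,1]-K[1,2])/K[1,1],-np.ones(len(uv))],-1)@T[:3,:3].T
    o=T[:3,3]; return o+d*((h-o[2])/d[:,2])[:,None]
def proj(P,K,T):
    P=np.atleast_2d(P); q=(P-T[:3,3])@T[:3,:3]
    return np.stack([K[0,0]*q[:,0]/-q[:,2]+K[0,2],K[1,1]*-q[:,1]/-q[:,2]+K[1,2]],-1)
E
python3 - <<'E'
from h import *
for n in ["top","side"]:
    c=dict(np.load(n+"0.npz")); P=cloud(c)
    hsv=cv2.cvtColor(c["img"],cv2.COLOR_RGB2HSV).astype(int)
    H,S,V=hsv[...,0],hsv[...,1],hsv[...,2]
    inb=(P[...,0]>0.3)&(P[...,0]<0.8)&(abs(P[...,1])<0.6)&(c["range_z"]>0)
    m=inb&(P[...,2]>0.008)
    nl,lab,st,cen=cv2.connectedComponentsWithStats(m.astype(np.uint8))
    b=inb&(P[...,2]<0.006); print(n,"bench z med",np.median(P[...,2][b]))
    for i in range(1,nl):
        if st[i,4]<15: continue
        mm=lab==i; q=P[mm]
        top=q[q[:,2]>np.percentile(q[:,2],90)-0.006]
        r=cv2.minAreaRect(top[:,:2].astype(np.float32)*1000)
        print(st[i,:5],np.round(cen[i],1),"zmax",np.round(np.percentile(q[:,2],[10,50,95]),4),"rect",np.round(r[0],1),np.round(r[1],1),round(r[2],1),"hsv",np.median(H[mm]),np.median(S[mm]),np.median(V[mm]))
E
```

```text
top bench z med 0.0003152956954729502
[239  65  37  19 582] [256.5  74.2] zmax [0.021  0.0723 0.102 ] rect [792.  284.8] [77.  15.8] 89.9 hsv 21.0 47.0 107.0
[333 118  59  38 381] [363.3 135.9] zmax [0.0105 0.0135 0.0167] rect [630.9   2.7] [160.  100.7] 86.7 hsv 22.0 38.0 135.0
[ 235  124   74   56 1362] [259.7 149.3] zmax [0.0122 0.0432 0.048 ] rect [597.2 299.3] [ 51.4 115. ] 82.6 hsv 14.0 194.0 138.0
[427 126  64  47 416] [459.7 148.4] zmax [0.0089 0.0113 0.0146] rect [ 590.3 -261.9] [173.3 129.9] 88.7 hsv 18.0 157.0 197.0
[ 149  179   51   68 2167] [174.  210.2] zmax [0.0239 0.052  0.1195] rect [435.3 510.4] [152.2  26.6] 15.0 hsv 9.0 162.0 99.0
[350 193  34  27 428] [366.5 206.1] zmax [0.0184 0.025  0.0286] rect [438.   -1.9] [86.9 31.4] 57.1 hsv 111.0 187.0 146.0
[407 193  33  31 441] [423.  207.8] zmax [0.0179 0.025  0.0287] rect [ 429.8 -155.5] [87.  31.5] 47.6 hsv 1.0 223.0 191.0
[286 203  27  27 517] [299.1 216.1] zmax [0.0325 0.0351 0.038 ] rect [414.9 180.2] [59.5 59.8] 75.5 hsv 15.0 180.0 146.0
[468 235  20  15 247] [477.6 241.5] zmax [0.0212 0.0504 0.0543] rect [ 335.9
[... 1220 characters left out ...]
max [0.0131 0.0249 0.0306] rect [438.1   1. ] [91.3 42.1] 51.4 hsv 111.0 198.0 134.0
[ 222  201   78   53 1220] [255.3 228.5] zmax [0.0099 0.02   0.0491] rect [599.5 301.5] [ 53.8 117.9] 83.6 hsv 14.0 186.0 75.0
[273 213   7   6  16] [276.2 215.1] zmax [0.0083 0.0094 0.0127] rect [591.9 186.1] [17.1 28.2] 54.9 hsv 45.0 17.0 15.0
[310 222  28  26 474] [323.4 234.2] zmax [0.0147 0.0352 0.04  ] rect [415.7 181.6] [62.1 62.7] 75.7 hsv 15.0 179.0 135.0
[312 261  15  24 276] [319.3 271. ] zmax [0.0158 0.0464 0.0558] rect [334.1 315.6] [34.4 37.8] 36.6 hsv 112.0 160.5 115.5
[ 205  265   70   62 2667] [238.8 296.4] zmax [0.0161 0.0476 0.1193] rect [434.9 512.8] [157.8  27.1] 16.2 hsv 1.0 167.0 157.0
```

```bash
python3 - <<'E'
import cv2
i=cv2.imread("pics/top0.png")[100:260,225:505]
cv2.imwrite("pics/top0z.png",cv2.resize(i,None,fx=2.8,fy=2.8,interpolation=cv2.INTER_CUBIC))
E
```

```text
(no output)
```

View pics/top0z.png

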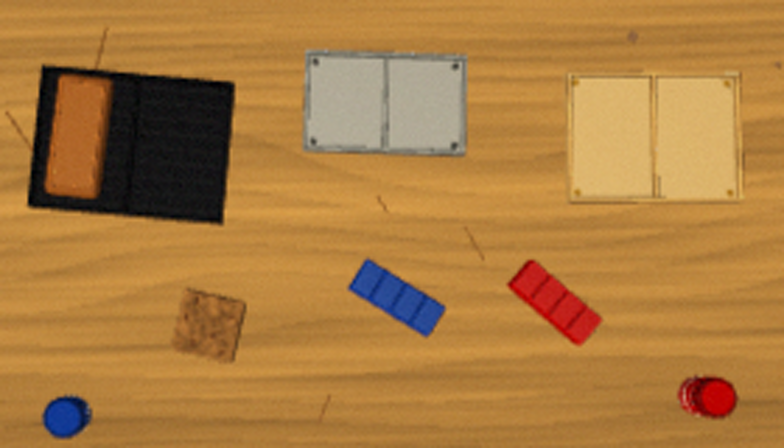

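```bash
cat >> h.py <<'E'
def rowto(o,tgt,yaw=None):
    """world delta to target expressed in tool axes (m), and yaw turn fraction"""
    from scipy.spatial.transform import Rotation as R
    Rt=R.from_euler('xyz',o["tool_rot"],degrees=True)
    d=Rt.inv().apply(np.array(tgt)-o["tool_pos"])
    out=[np.round(d,4).tolist()]
    if yaw is not None:
        g=R.from_euler('xyz',[180,0,yaw],degrees=True)
        out.append(np.round((Rt.inv()*g).as_rotvec()/0.5,3).tolist())
    return out
E
python3 - <<'E'
from h import *
from cell import env
c=dict(np.load("top0.npz")); 
hsv=cv2.cvtColor(c["img"],cv2.COLOR_RGB2HSV)
roi=np.zeros((400,640),np.uint8); roi[115:190,225:318]=1
m=((hsv[...,2]<60)&(roi>0)).astype(np.uint8)
ys,xs=np.nonzero(m)
w=ray_plane(np.stack([xs,ys],-1),0.014,c["mtx"],c["T"])
r=cv2.minAreaRect((w[:,:2]*1000).astype(np.float32)); print("black rim",r)
P=cloud(c); q=P[(roi>0)&(P[...,2]>0.010)&(P[...,2]<0.02)]
print(cv2.minAreaRect((q[:,:2]*1000).astype(np.float32)))
# brush
o=env.get_obs()
for n,t in dict(redtin=[.3365,-.291,.15]).items(): print(rowto(o,t,60))
E
```

```text
black rim ((594.7483520507812, 253.05429077148438), (188.29273986816406, 138.6098175048828), 83.67140197753906)
((594.48193359375, 252.509765625), (189.87220764160156, 140.58680725097656), 83.71784210205078)
[[0.1908, -0.2475, 0.083], [-0.003, -0.001, -1.265]]
```

servo_tool:
  moves: "0.0238 -0.031 0.006 0 0 0 -1;0.0238 -0.031 0.006 0 0 0 -1;0.0238 -0.031 0.006 0 0 0 -1;0.0238 -0.031 0.006 0 0 0 -1;0.0238 -0.031 0.006 0 0 0 -1;0.0238 -0.031 0.006 0 0 0 -1;0.0238 -0.031 0.006 0 0 0 -1;0.0238 -0.031 0.006 0 0 0 -1;0 0 0 0 0 -0.25 -1;0 0 0 0 0 -0.25 -1;0 0 0 0 0 -0.25 -1;0 0 0 0 0 -0.25 -1;0 0 0 0 0 -0.25 -1;0 0 0 0 0 0 -1;0 0 0 0 0 0 -1"
  squeeze: 15

```text
time_s: 1.35
tool_pos: [0.3335, -0.2728, 0.1728]
tool_rot: [-179.2, 0.1, 59.0]
force: [-0.2, -0.0, -0.5]
grip_width: 0.0869
```

```bash
cat >> h.py <<'E'
def wristshot(env,name):
    from scipy.spatial.transform import Rotation as R
    o=env.get_obs(); c=env.read_camera("wrist")
    T=np.eye(4); T[:3,:3]=R.from_euler('xyz',o["tool_rot"],degrees=True).as_matrix(); T[:3,3]=o["tool_pos"]
    T=T@c["hand_eye"]
    cv2.imwrite(f"pics/{name}.png",c["img"][:,:,::-1])
    return o,c,T
def blobs(c,T,zmin,zmax,minarea=200,hs=None):
    P=cloud(c,T); m=((P[...,2]>zmin)&(P[...,2]<zmax)&(c["range_z"]>0))
    if hs is not None:
        hsv=cv2.cvtColor(c["img"],cv2.COLOR_RGB2HSV); m&=hs(hsv[...,0].astype(int),hsv[...,1],hsv[...,2])
    nl,lab,st,cen=cv2.connectedComponentsWithStats(m.astype(np.uint8))
    for i in range(1,nl):
        if st[i,4]<minarea: continue
        q=P[lab==i]; r=cv2.minAreaRect((q[:,:2]*1000).astype(np.float32))
        print("px",np.round(cen[i]),"n",st[i,4],"z",np.round(np.median(q[:,2]),4),"rect",np.round(r[0],1),np.round(r[1],1),round(r[2],1),"circ",np.round(cv2.minEnclosingCircle((q[:,:2]*1000).astype(np.float32))[0],1))
E
python3 - <<'E'
from h import *
from cell import env
o,c,T=wristshot(env,"w1")
P=cloud(c,T); print("hand_eye",np.round(c["hand_eye"],3).tolist(), o["tool_pos"],np.median(P[...,2]))
blobs(c,T,0.045,0.06)
print(rowto(o,[.3365,-.291,.12],60))
E
```

```text
hand_eye [[-0.0, 0.961, 0.277, 0.077], [1.0, 0.0, 0.0, 0.001], [0.0, 0.277, -0.961, -0.152], [0.0, 0.0, 0.0, 1.0]] [ 0.33352242 -0.27276835  0.17280243] 0.0013752426246478322
px [340. 207.] n 1472 z 0.0525 rect [ 337.4 -292.7] [37.4 37.5] 31.1 circ [ 337.1 -293. ]
[[-0.014, 0.0127, 0.0526], [-0.029, 0.002, -0.034]]
```

View pics/w1.png

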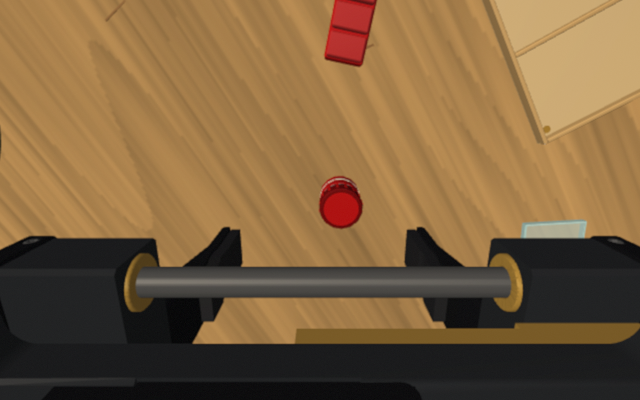

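servo_tool:
  moves: "-0.007 0.006 0.02 -0.029 0 -0.034 -1;-0.007 0.006 0.02 0 0 0 -1;0 0 0 0 0 0 -1;0 0 0.03 0 0 0 -1;0 0 0.03 0 0 0 -1;0 0 0.01 0 0 0 -1;0 0 0 0 0 0 -1;0 0 0 0 0 0 -1"

```text
time_s: 2.07
tool_pos: [0.3389, -0.2931, 0.0641]
tool_rot: [179.7, 0.1, 59.0]
force: [-0.8, -0.7, 0.3]
grip_width: 0.0869
```

```bash
python3 - <<'E'
from h import *
from cell import env
o=env.get_obs(); print(o["tool_pos"],o["tool_rot"],rowto(o,[.337,-.292,.031],60))
E
```

```text
[ 0.3388965  -0.293072    0.06409084] [1.79678897e+02 6.98428226e-02 5.90072965e+01] [[-0.0, -0.0024, 0.0331], [0.011, 0.003, -0.035]]
```

servo_tool:
  moves: "0 -0.002 0.012 0 0 -0.035 -1;0 0 0.012 0 0 0 -1;0 0 0.009 0 0 0 -1;0 0 0 0 0 0 -1;0 0 0 0 0 0 1;0 0 0 0 0 0 1;0 0 0 0 0 0 1;0 0 0 0 0 0 1;0 0 0 0 0 0 1;0 0 0 0 0 0 1;0 0 0 0 0 0 1;0 0 0 0 0 0 1"
  squeeze: 15

```text
time_s: 3.07
tool_pos: [0.3439, -0.2973, 0.0417]
tool_rot: [178.7, 0.3, 59.9]
force: [0.9, -0.8, -0.0]
grip_width: 0.0417
```

servo_tool:
  moves: "0 0 0 0 0 0 1;0 0 0 0 0 0 1;0 0 0 0 0 0 1"

```text
time_s: 3.32
tool_pos: [0.3439, -0.2972, 0.0417]
tool_rot: [178.8, 0.3, 59.9]
force: [-0.4, 0.3, 0.7]
grip_width: 0.0375
```

```bash
python3 - <<'E'
from h import *
from cell import env
o=env.get_obs(); print(o["tool_pos"],o["tool_rot"],o["force"],o["grip_width"],o["qpos"])
E
```

```text
[ 0.34386959 -0.29722124  0.04167156] [178.75619088   0.29923814  59.86003862] [-0.38335163  0.31372124  0.69304374] 0.03748995704889831 [ 51.78902362   5.70289012 -14.90626791 122.43842162   2.08285949
  50.7969202    5.5338405 ]
```

servo_tool:
  moves: "0 0 -0.02 0 0 0 1;0 0 -0.03 0 0 0 1;0 0 -0.03 0 0 0 1;0 0 0 0 0 0 1;0 0 0 0 0 0 1"

```text
time_s: 3.73
tool_pos: [0.3409, -0.2944, 0.1226]
tool_rot: [179.1, 0.2, 59.9]
force: [-0.2, 0.6, -0.6]
grip_width: 0.0376
```

```bash
python3 - <<'E'
from h import *
from cell import env
o,c,T=wristshot(env,"w2"); print(o["tool_pos"],o["tool_rot"],o["force"],o["grip_width"],o["qpos"])
print(rowto(o,[.6288,-.0357,.10],86.7))
E
```

```text
[ 0.34085575 -0.29439694  0.12261835] [179.08786867   0.20142354  59.87448168] [-0.23390949  0.62558458 -0.58403116] 0.03756444143737444 [ 52.37129208  -0.91547987 -14.81426381 118.39802922  -0.17324248
  61.55660738   7.51429731]
[[0.3683, 0.1189, 0.0232], [0.03, 0.014, -0.936]]
```

View pics/w2.png

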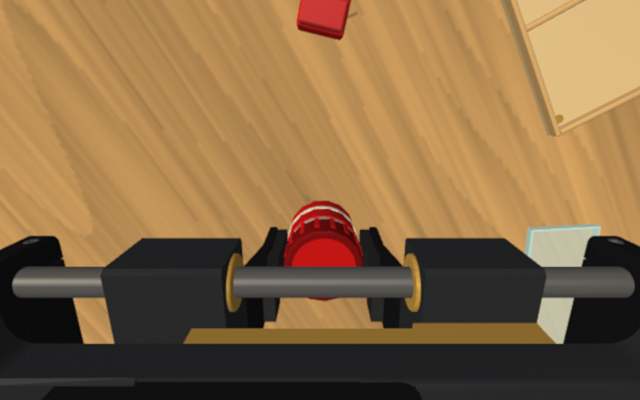

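servo_tool:
  moves: "0.018 0.006 0 0 0 0 1;0.036 0.0117 0 0 0 0 1;0.036 0.0117 0 0 0 0 1;0.036 0.0117 0 0 0 0 1;0.036 0.0117 0 0 0 0 1;0.036 0.0117 0 0 0 0 1;0.036 0.0117 0 0 0 0 1;0.036 0.0117 0 0 0 0 1;0.036 0.0117 0 0 0 0 1;0.03 0.009 0 0 0 0 1;0.018 0.006 0 0 0 0 1;0 0 0 0.03 0.014 -0.23 1;0 0 0 0 0 -0.24 1;0 0 0 0 0 -0.24 1;0 0 0 0 0 -0.24 1;0 0 0 0 0 0 1;0 0 0 0 0 0 1"

```text
time_s: 5.2
tool_pos: [0.6195, -0.0292, 0.0935]
tool_rot: [-178.2, -1.1, 87.4]
force: [0.7, 0.1, 0.0]
grip_width: 0.0379
```

```bash
python3 - <<'E'
from h import *
from cell import env
o,c,T=wristshot(env,"w3"); print(o["tool_pos"],o["tool_rot"],o["force"],o["grip_width"],o["qpos"])
P=cloud(c,T)
blobs(c,T,0.010,0.018)
print(rowto(o,[.6288,-.0357,.0457],86.7))
E
```

```text
[ 0.61952559 -0.02924953  0.0935003 ] [-178.2437365    -1.09244773   87.40973014] [0.74726171 0.1245939  0.00158684] 0.037931827778652664 [ 27.99356651  25.75647396 -34.26754283  94.15587978  14.079951
  66.42433374 -12.23400351]
px [620. 120.] n 1112 z 0.012 rect [819.7  20. ] [155.6   3.7] 89.7 circ [819.7  20. ]
px [347. 124.] n 4488 z 0.0141 rect [633.1   4.1] [155.9 100.3] 86.8 circ [633.5   4.4]
px [101. 174.] n 883 z 0.0143 rect [455.5  -5.9] [94.6 31.9] 77.4 circ [441.4  -2.7]
[[-0.0069, 0.011, 0.0474], [-0.062, -0.038, 0.025]]
```

View pics/w3.png

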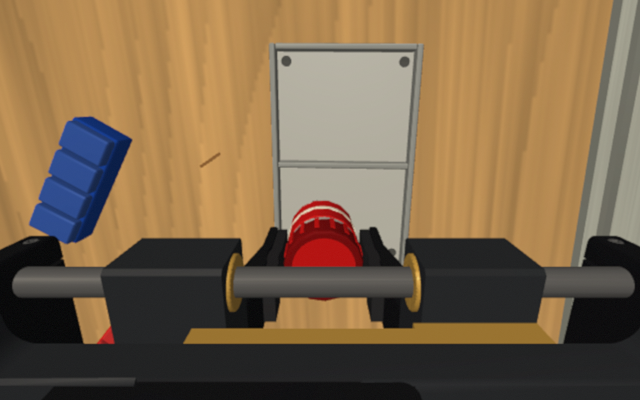

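servo_tool:
  moves: "-0.003 0.006 0.006 -0.06 -0.04 0.02 1;-0.003 0.005 0.006 0 0 0 1;0 0 0.008 0 0 0 1;0 0 0.008 0 0 0 1;0 0 0 0 0 0 1;0 0 0 0 0 0 1"

```text
time_s: 5.75
tool_pos: [0.629, -0.0375, 0.0608]
tool_rot: [-179.7, 0.1, 86.2]
force: [-0.6, 0.1, 0.1]
grip_width: 0.0376
```

```bash
cat > s.py <<'E'
import sys
from h import *
from cell import env
o=env.get_obs(); print(np.round(o["tool_pos"],4),np.round(o["tool_rot"],2),"F",np.round(o["force"],1),"w",round(float(o["grip_width"]),4),"q",np.round(o["qpos"],1))
a=[float(x) for x in sys.argv[1:]]
if a: print(rowto(o,a[:3],a[3] if len(a)>3 else None))
E
python3 s.py .6298 -.0353 .0457 86.7
```

```text
[ 0.629  -0.0375  0.0608] [-1.7972e+02  8.0000e-02  8.6210e+01] F [-0.6  0.1  0.1] w 0.0376 q [ 26.9  27.6 -32.8  95.5  16.6  62.  -14.7]
[[0.0023, 0.0008, 0.0151], [-0.01, 0.003, -0.017]]
```

servo_tool:
  moves: "0.002 0 0.005 -0.01 0 -0.017 1;0 0 0.005 0 0 0 1;0 0 0.002 0 0 0 1;0 0 0 0 0 0 1;0 0 0 0 0 0 1"

```text
time_s: 6.17
tool_pos: [0.629, -0.0352, 0.0476]
tool_rot: [180.0, 0.0, 86.7]
force: [-0.5, -0.8, -0.7]
grip_width: 0.038
```

```bash
python3 s.py .6298 -.0353 .0457 86.7
```

```text
[ 0.629  -0.0352  0.0476] [1.7999e+02 5.0000e-02 8.6710e+01] F [-0.5 -0.8 -0.7] w 0.038 q [ 26.6  28.3 -32.7  96.4  17.2  60.4 -14.8]
[[-0.0001, 0.0008, 0.0019], [0.0, 0.002, 0.0]]
```

servo_tool:
  moves: "0 0 0.002 0 0 0 1;0 0 0.001 0 0 0 1;0 0 0 0 0 0 1"

```text
time_s: 6.42
tool_pos: [0.6295, -0.0349, 0.0462]
tool_rot: [179.9, 0.1, 86.7]
force: [0.4, -0.0, -0.0]
grip_width: 0.0377
```

```bash
python3 s.py .6298 -.0353 .0457 86.7
```

```text
[ 0.6295 -0.0349  0.0462] [1.7994e+02 7.0000e-02 8.6710e+01] F [ 0.4 -0.  -0. ] w 0.0377 q [ 26.6  28.4 -32.7  96.4  17.3  60.2 -14.9]
[[-0.0003, 0.0004, 0.0005], [0.002, 0.002, 0.0]]
```

servo_tool:
  moves: "0 0 0.0015 0 0 0 1;0 0 0.0015 0 0 0 1;0 0 0 0 0 0 1"

```text
time_s: 6.67
tool_pos: [0.6299, -0.0348, 0.0461]
tool_rot: [179.9, 0.1, 86.7]
force: [0.4, -0.1, -0.0]
grip_width: 0.0378
```

servo_tool:
  moves: "0 0 0.003 0 0 0 1"

```text
time_s: 6.75
tool_pos: [0.6301, -0.0346, 0.0447]
tool_rot: [179.9, 0.2, 86.7]
force: [-6.7, 0.1, 20.5]
grip_width: 0.0376
```

servo_tool:
  moves: "0 0 -0.001 0 0 0 1;0 0 0 0 0 0 0;0 0 0 0 0 0 -0.2;0 0 0 0 0 0 -0.4;0 0 0 0 0 0 -0.4;0 0 0 0 0 0 -0.4;0 0 0 0 0 0 -0.4;0 0 -0.015 0 0 0 -0.4;0 0 -0.03 0 0 0 -0.4;0 0 -0.04 0 0 0 -1;0 0 -0.03 0 0 0 -1;0 0 0 0 0 0 -1;0 0 0 0 0 0 -1"

```text
time_s: 7.83
tool_pos: [0.6288, -0.034, 0.167]
tool_rot: [-180.0, 0.1, 86.7]
force: [-0.6, -0.6, -0.8]
grip_width: 0.0802
```

```bash
python3 s.py .3335 .3147 .15 130; python3 - <<'E'
from h import *
from cell import env
o,c,T=wristshot(env,"w4"); 
blobs(c,T,0.045,0.062)
E
```

```text
[ 0.6288 -0.034   0.167 ] [-1.7998e+02  8.0000e-02  8.6750e+01] F [-0.6 -0.6 -0.8] w 0.0802 q [ 28.3  21.7 -34.9  90.1  12.9  72.2 -11.9]
[[0.3314, -0.3146, 0.0167], [-0.002, 0.002, -1.51]]
px [325. 193.] n 1667 z 0.0565 rect [631.4 -34.2] [37.9 37.7] 79.4 circ [631.5 -34.7]
```

View pics/w4.png

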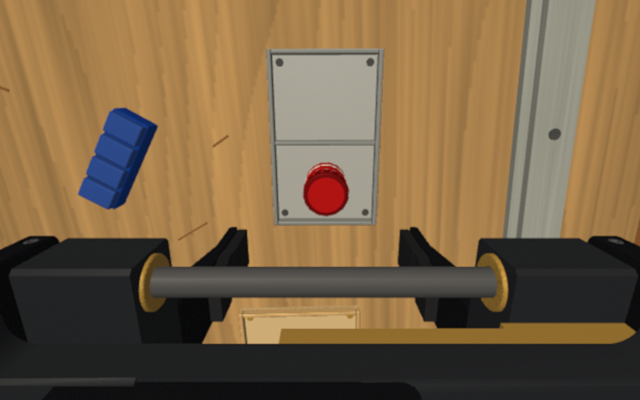

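servo_tool:
  moves: "0.015 -0.014 0 0 0 0 -1;0.029 -0.0275 0.001 0 0 0 -1;0.029 -0.0275 0.001 0 0 0 -1;0.029 -0.0275 0.001 0 0 0 -1;0.029 -0.0275 0.001 0 0 0 -1;0.029 -0.0275 0.001 0 0 0 -1;0.029 -0.0275 0.001 0 0 0 -1;0 0 0 0 0 0 -1"

```text
time_s: 8.55
tool_pos: [0.4526, 0.168, 0.1537]
tool_rot: [-179.6, 0.2, 86.2]
force: [-0.1, 0.9, 0.0]
grip_width: 0.087
```

```bash
python3 s.py .3335 .3147 .15 110
```

```text
[0.4526 0.168  0.1537] [-179.59    0.23   86.22] F [-0.1  0.9  0. ] w 0.087 q [ 20.2   4.3 -44.9 110.4   3.3  67.  -29.7]
[[0.1386, -0.1285, 0.0041], [-0.016, 0.005, -0.83]]
```

servo_tool:
  moves: "0.027 -0.025 0 -0.016 0 0 -1;0.027 -0.025 0 0 0 0 -1;0.027 -0.025 0 0 0 0 -1;0.024 -0.022 0 0 0 0 -1;0.018 -0.017 0 0 0 0 -1;0 0 0 0 0 -0.24 -1;0 0 0 0 0 -0.24 -1;0 0 0 0 0 -0.24 -1;0 0 0 0 0 -0.1 -1;0 0 0 0 0 0 -1;0 0 0 0 0 0 -1"

```text
time_s: 9.47
tool_pos: [0.3365, 0.2986, 0.1462]
tool_rot: [-179.3, 0.4, 110.9]
force: [0.2, -0.1, -0.5]
grip_width: 0.087
```

```bash
python3 s.py .3335 .3147 .15 110;  python3 - <<'E'
from h import *
from cell import env
o,c,T=wristshot(env,"w5"); 
blobs(c,T,0.045,0.058)
E
```

```text
[0.3365 0.2986 0.1462] [-179.27    0.44  110.9 ] F [ 0.2 -0.1 -0.5] w 0.087 q [ 10.3   0.2 -54.6 114.5   0.3  66.3 -23.5]
[[0.016, 0.0029, -0.004], [-0.025, 0.016, 0.031]]
px [615.   3.] n 349 z 0.0499 rect [464.9 490.1] [43.4  6.9] 18.1 circ [464.4 491.5]
px [329. 179.] n 1915 z 0.0526 rect [335.1 314.5] [37.7 37.3] 6.3 circ [335.  314.4]
```

View pics/w5.png

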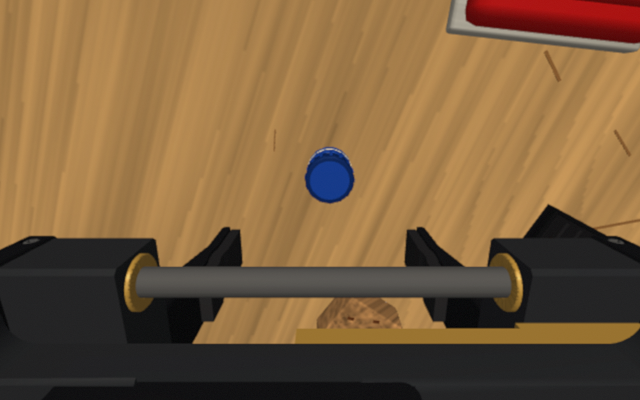

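servo_tool:
  moves: "0.008 0.0015 0.02 -0.025 0.016 0.031 -1;0.008 0.0015 0.02 0 0 0 -1;0 0 0.02 0 0 0 -1;0 0 0.015 0 0 0 -1;0 0 0 0 0 0 -1;0 0 0 0 0 0 -1"

```text
time_s: 10.02
tool_pos: [0.3354, 0.314, 0.0684]
tool_rot: [179.9, -0.0, 109.3]
force: [-0.8, -0.1, 0.9]
grip_width: 0.0871
```

```bash
python3 s.py .3347 .3145 .038 110
```

```text
[0.3354 0.314  0.0684] [ 1.7991e+02 -4.0000e-02  1.0927e+02] F [-0.8 -0.1  0.9] w 0.0871 q [  6.3   9.3 -55.3 118.6   9.2  56.3 -34.4]
[[0.0007, -0.0005, 0.0304], [0.003, -0.001, -0.025]]
```

servo_tool:
  moves: "0.0007 0 0.008 0 0 -0.025 -1;0 0 0.008 0 0 0 -1;0 0 0.008 0 0 0 -1;0 0 0.005 0 0 0 -1;0 0 0 0 0 0 -1;0 0 0 0 0 0 -1"

```text
time_s: 10.52
tool_pos: [0.3375, 0.3151, 0.0391]
tool_rot: [179.7, -0.0, 109.8]
force: [0.0, -0.0, 0.4]
grip_width: 0.0869
```

```bash
python3 s.py .3347 .3145 .038 110
```

```text
[0.3375 0.3151 0.0391] [ 1.7967e+02 -3.0000e-02  1.0984e+02] F [ 0.  -0.   0.4] w 0.0869 q [  4.3  12.9 -54.  119.8  13.3  53.  -37.2]
[[0.0004, -0.0028, 0.001], [0.012, -0.001, -0.006]]
```

servo_tool:
  moves: "0 -0.0028 0.001 0.01 0 0 -1;0 0 0 0 0 0 0;0 0 0 0 0 0 0.1;0 0 0 0 0 0 1;0 0 0 0 0 0 1;0 0 0 0 0 0 1;0 0 0 0 0 0 1;0 0 0 0 0 0 1;0 0 0 0 0 0 1;0 0 0 0 0 0 1;0 0 0 0 0 0 1;0 0 0 0 0 0 1;0 0 0 0 0 0 1"

```text
time_s: 11.6
tool_pos: [0.3356, 0.3147, 0.0393]
tool_rot: [179.8, -0.0, 109.8]
force: [0.0, 0.1, -0.0]
grip_width: 0.0378
```

```bash
python3 s.py .3347 .3145 .038 110
```

```text
[0.3356 0.3147 0.0393] [ 1.7982e+02 -3.0000e-02  1.0983e+02] F [ 0.   0.1 -0. ] w 0.0378 q [  4.4  12.8 -54.2 119.9  13.   53.1 -37.2]
[[0.0001, -0.0009, 0.0013], [0.006, -0.001, -0.006]]
```

servo_tool:
  moves: "0 0 -0.015 0 0 0 1;0 0 -0.03 0 0 0 1;0 0 -0.03 0 0 0 1;0 0 -0.01 0 0 0.24 1;0 0 0 0 0 0.24 1;0 0 0 0 0 0.24 1;0 0 0 0 0 0.08 1;0 0 0 0 0 0 1;0 0 0 0 0 0 1"

```text
time_s: 12.35
tool_pos: [0.3341, 0.3141, 0.1276]
tool_rot: [180.0, -0.0, 86.0]
force: [-0.0, -0.0, -0.5]
grip_width: 0.0376
```

```bash
python3 s.py .6342 .0425 .12 86.7
```

```text
[0.3341 0.3141 0.1276] [ 1.7996e+02 -1.0000e-02  8.6050e+01] F [-0.  -0.  -0.5] w 0.0376 q [  8.5   2.6 -55.4 115.3   2.5  63.2 -51.9]
[[-0.2502, 0.3181, 0.0078], [0.002, -0.0, -0.023]]
```

servo_tool:
  moves: "-0.012 0.016 0 0 0 -0.023 1;-0.024 0.0305 -0.001 0 0 0 1;-0.024 0.0305 -0.001 0 0 0 1;-0.024 0.0305 -0.001 0 0 0 1;-0.024 0.0305 -0.001 0 0 0 1;-0.024 0.0305 -0.001 0 0 0 1;-0.024 0.0305 -0.001 0 0 0 1;-0.024 0.0305 -0.001 0 0 0 1;-0.024 0.0305 -0.001 0 0 0 1;-0.018 0.023 -0.001 0 0 0 1;-0.012 0.015 0 0 0 0 1;0 0 0 0 0 0 1;0 0 0 0 0 0 1"

```text
time_s: 13.43
tool_pos: [0.6319, 0.0539, 0.1304]
tool_rot: [-179.7, 0.2, 88.2]
force: [-0.3, 1.2, -0.4]
grip_width: 0.0377
```

```bash
python3 s.py .6342 .0425 .05 86.7;  python3 - <<'E'
from h import *
from cell import env
o,c,T=wristshot(env,"w6"); 
blobs(c,T,0.010,0.018)
E
```

```text
[0.6319 0.0539 0.1304] [-1.7972e+02  1.5000e-01  8.8230e+01] F [-0.3  1.2 -0.4] w 0.0377 q [ 22.8  25.2 -38.6  91.4  16.6  69.6 -20.8]
[[-0.0111, 0.0031, 0.0804], [-0.01, 0.005, 0.054]]
px [68. 44.] n 658 z 0.0141 rect [445.8 172.4] [59.8  4.7] 76.4 circ [443.5 173. ]
px [257.  46.] n 1863 z 0.0142 rect [588.8 180.2] [ 47.1 140.3] 84.1 circ [589.  180.6]
px [556. 125.] n 499 z 0.0112 rect [819.8  87.4] [  2.8 208.6] 0.2 circ [819.7  87.4]
px [329. 181.] n 1423 z 0.0142 rect [635.3  46.1] [ 71.8 100.3] 86.7 circ [635.3  46.1]
px [131. 221.] n 256 z 0.0142 rect [465.2  32.8] [11.7 35.5] 38.8 circ [461.1  29.5]
```

View pics/w6.png

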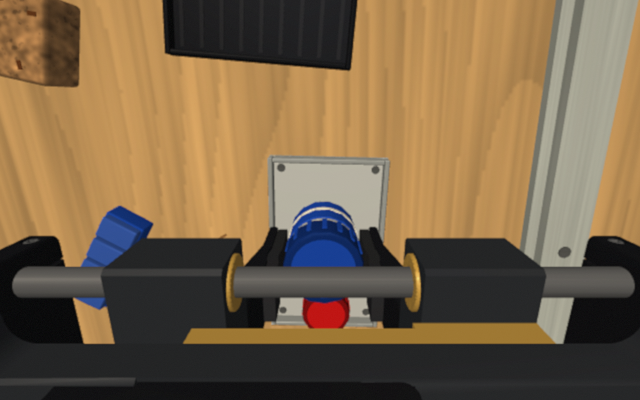

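servo_tool:
  moves: "-0.006 0.0015 0.015 -0.01 0 0.054 1;-0.005 0.0015 0.02 0 0 0 1;0 0 0.02 0 0 0 1;0 0 0.014 0 0 0 1;0 0 0.006 0 0 0 1;0 0 0 0 0 0 1;0 0 0 0 0 0 1"

```text
time_s: 14.07
tool_pos: [0.6297, 0.0509, 0.0537]
tool_rot: [-180.0, 0.1, 87.5]
force: [0.4, 0.4, 0.4]
grip_width: 0.0376
```

```bash
python3 s.py .6342 .0425 .0435 86.7
```

```text
[0.6297 0.0509 0.0537] [-1.7997e+02  6.0000e-02  8.7480e+01] F [0.4 0.4 0.4] w 0.0376 q [ 21.8  29.2 -36.9  95.7  19.4  61.7 -23.4]
[[-0.0081, 0.0049, 0.0102], [-0.001, 0.002, 0.027]]
```

servo_tool:
  moves: "-0.006 0.004 0 0 0 0.027 1;-0.003 0.001 0.004 0 0 0 1;0 0 0.004 0 0 0 1;0 0 0 0 0 0 1"

```text
time_s: 14.4
tool_pos: [0.6368, 0.0421, 0.0487]
tool_rot: [179.7, 0.0, 86.7]
force: [-0.4, -0.6, -1.4]
grip_width: 0.0374
```

```bash
python3 s.py .6342 .0425 .0435 86.7
```

```text
[0.6368 0.0421 0.0487] [1.7972e+02 3.0000e-02 8.6730e+01] F [-0.4 -0.6 -1.4] w 0.0374 q [ 22.1  29.9 -36.3  95.2  19.8  61.2 -23.4]
[[0.0003, -0.0026, 0.0052], [0.01, 0.001, 0.001]]
```

servo_tool:
  moves: "0 -0.002 0.002 0 0 0 1;0 0 0.002 0 0 0 1;0 0 0.0015 0 0 0 1;0 0 0.0015 0 0 0 1"

```text
time_s: 14.73
tool_pos: [0.6357, 0.0418, 0.0433]
tool_rot: [179.6, 0.1, 86.7]
force: [-4.1, -1.7, 15.0]
grip_width: 0.0377
```

Contact is felt at the expected height, with Fz at 15 N. I'll release and rise.

servo_tool:
  moves: "0 0 -0.001 0 0 0 1;0 0 0 0 0 0 0;0 0 0 0 0 0 -0.2;0 0 0 0 0 0 -0.4;0 0 0 0 0 0 -0.4;0 0 0 0 0 0 -0.4;0 0 0 0 0 0 -0.4;0 0 -0.015 0 0 0 -0.4;0 0 -0.03 0 0 0 -0.4;0 0 -0.04 0 0 0 -0.4;0 0 -0.03 0 0 0 -1;0 0 0 0 0 0 -1;0 0 0 0 0 0 -1"

```text
time_s: 15.82
tool_pos: [0.6335, 0.0429, 0.1671]
tool_rot: [179.8, 0.0, 86.8]
force: [0.1, 0.2, -0.8]
grip_width: 0.0738
```

```bash
python3 s.py .438 -.0005 .12 57;  python3 - <<'E'
from h import *
from cell import env
o,c,T=wristshot(env,"w7"); 
blobs(c,T,0.045,0.062); print("low")
blobs(c,T,0.021,0.032)
E
```

```text
[0.6335 0.0429 0.1671] [1.7975e+02 1.0000e-02 8.6770e+01] F [ 0.1  0.2 -0.8] w 0.0738 q [ 24.2  23.1 -38.9  89.5  15.1  72.5 -20.2]
[[-0.0543, -0.193, 0.0462], [0.009, -0.002, 1.039]]
px [325. 193.] n 1670 z 0.0565 rect [637.1  42.2] [37.4 38. ] 50.3 circ [636.8  41.9]
px [324. 261.] n 371 z 0.0544 rect [631.7 -20.6] [33.6 10.5] 0.0 circ [631.7 -25.8]
low
px [79. 41.] n 745 z 0.0268 rect [445.5 172.3] [59.9  4.4] 74.9 circ [443.4 172.9]
px [547. 115.] n 11006 z 0.0284 rect [830.4  81.3] [204.5  38.5] 89.9 circ [829.7  81.4]
px [130. 220.] n 1358 z 0.0261 rect [451.5  14.5] [47.5 31.4] 58.0 circ [450.7  14.2]
```

View pics/w7.png

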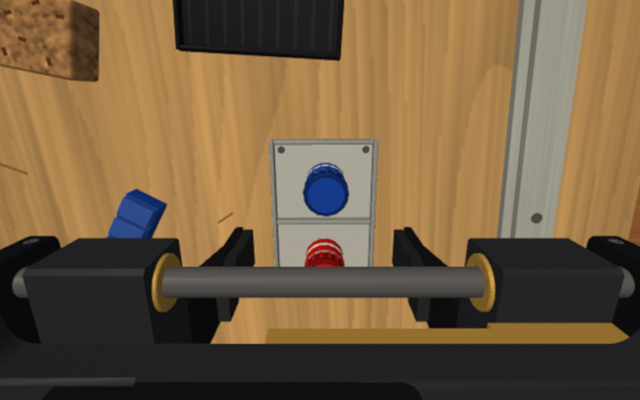

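servo_tool:
  moves: "-0.006 -0.022 0 0 0 0 -1;-0.01 -0.036 0 0 0 0 -1;-0.01 -0.036 0 0 0 0 -1;-0.01 -0.036 0 0 0 0 -1;-0.01 -0.036 0 0 0 0 -1;-0.004 -0.014 0 0 0 0 -1;0 0 0 0 0 0.25 -1;0 0 0 0 0 0.25 -1;0 0 0 0 0 0.25 -1;0 0 0 0 0 0.25 -1;0 0 0 0 0 0 -1;0 0 0 0 0 0 -1"

```text
time_s: 16.87
tool_pos: [0.4339, 0.0007, 0.1545]
tool_rot: [-179.3, 0.3, 57.9]
force: [0.1, 0.3, -0.4]
grip_width: 0.0872
```

```bash
python3 s.py .438 -.0005 .12 57;  python3 - <<'E'
from h import *
from cell import env
o,c,T=wristshot(env,"w8"); 
blobs(c,T,0.021,0.032)
E
```

```text
[0.4339 0.0007 0.1545] [-179.33    0.3    57.89] F [ 0.1  0.3 -0.4] w 0.0872 q [ 39.3  -3.6 -41.  116.2  -2.7  67.2 -32.6]
[[0.0013, 0.0045, 0.0344], [-0.023, 0.011, 0.031]]
px [205.  37.] n 377 z 0.0266 rect [415.2 152. ] [62.9 22.1] 8.4 circ [413.6 162.7]
px [506.  19.] n 313 z 0.0263 rect [622.8  38. ] [10.1 33.3] 16.6 circ [627.7  39.4]
px [539.  98.] n 387 z 0.0265 rect [623.6 -29.4] [38.2 20.5] 55.0 circ [630.5 -34.2]
px [333. 149.] n 849 z 0.0263 rect [458.1  25.2] [20.7 30.6] 56.6 circ [458.3  25.9]
px [332. 175.] n 799 z 0.0263 rect [445.9   7. ] [20.  30.9] 55.8 circ [446.   7.]
px [331. 199.] n 774 z 0.0263 rect [433.8 -11.7] [19.9 31. ] 57.7 circ [433.6 -11.8]
px [330. 223.] n 726 z 0.0263 rect [421.7 -30.4] [19.6 30.7] 57.4 circ [421.3 -30.6]
px [407. 313.] n 967 z 0.0261 rect [ 435.2 -151.2] [43.1 30.8] 47.3 circ [ 432.3 -148.8]
```

View pics/w8.png

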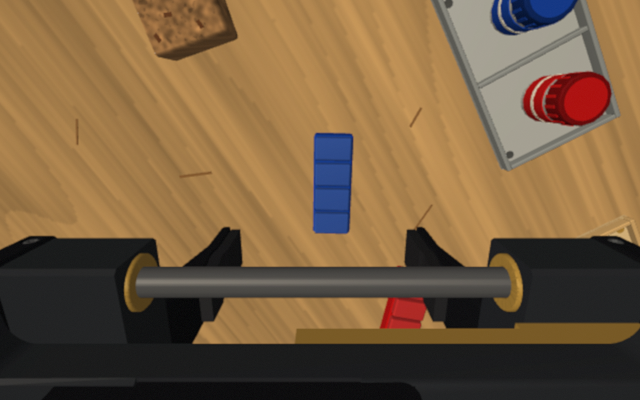

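servo_tool:
  moves: "0.001 0.003 0.02 -0.023 0.01 0.03 -1;0 0.003 0.03 0 0 0 -1;0 0 0.03 0 0 0 -1;0 0 0.02 0 0 0 -1;0 0 0 0 0 0 -1;0 0 0 0 0 0 -1"

```text
time_s: 17.42
tool_pos: [0.4412, -0.0013, 0.0516]
tool_rot: [179.9, -0.1, 58.0]
force: [0.0, -0.4, 0.8]
grip_width: 0.087
```

```bash
python3 s.py .4395 -.002 .022 57
```

```text
[ 0.4412 -0.0013  0.0516] [ 1.7987e+02 -1.1000e-01  5.7960e+01] F [ 0.  -0.4  0.8] w 0.087 q [ 37.7   6.1 -42.1 122.    5.1  53.4 -39.3]
[[-0.0015, -0.0011, 0.0296], [0.005, -0.004, 0.034]]
```

servo_tool:
  moves: "-0.0015 -0.001 0.008 0 0 0.034 -1;0 0 0.008 0 0 0 -1;0 0 0.007 0 0 0 -1;0 0 0.004 0 0 0 -1;0 0 0 0 0 0 -1;0 0 0 0 0 0 -1"

```text
time_s: 17.92
tool_pos: [0.4427, -0.0025, 0.0259]
tool_rot: [179.5, -0.2, 57.0]
force: [0.5, 0.3, 0.3]
grip_width: 0.0868
```

```bash
python3 s.py .4395 -.002 .022 57
```

```text
[ 0.4427 -0.0025  0.0259] [179.52  -0.23  57.03] F [0.5 0.3 0.3] w 0.0868 q [ 36.8   8.9 -41.6 123.2   7.9  49.9 -42.5]
[[-0.0013, -0.003, 0.0039], [0.017, -0.008, 0.001]]
```

servo_tool:
  moves: "-0.002 -0.004 0.003 0.017 -0.008 0 -1;0 0 0.002 0 0 0 -1;0 0 0 0 0 0 0;0 0 0 0 0 0 1;0 0 0 0 0 0 1;0 0 0 0 0 0 1;0 0 0 0 0 0 1;0 0 0 0 0 0 1;0 0 0 0 0 0 1;0 0 0 0 0 0 1;0 0 0 0 0 0 1;0 0 0 0 0 0 1;0 0 0 0 0 0 1;0 0 0 0 0 0 1;0 0 0 0 0 0 1"

```text
time_s: 19.17
tool_pos: [0.4393, -0.0022, 0.0218]
tool_rot: [179.9, -0.0, 57.0]
force: [-0.2, 0.4, -0.4]
grip_width: 0.0338
```

```bash
python3 s.py .4395 -.002 .022 57
```

```text
[ 0.4393 -0.0022  0.0218] [ 1.7988e+02 -2.0000e-02  5.7040e+01] F [-0.2  0.4 -0.4] w 0.0338 q [ 36.7   9.2 -41.6 123.5   8.1  49.8 -42.7]
[[0.0003, 0.0001, -0.0002], [0.004, -0.001, 0.001]]
```

servo_tool:
  moves: "0 0 -0.015 0 0 0 1;0 0 -0.03 0 0 0 1;0 0 -0.035 0 0 0 1;-0.01 0.017 -0.015 0 0 0 1;-0.02 0.034 0 0 0 0 1;-0.02 0.034 0 0 0 0 1;-0.02 0.034 0 0 0 0 1;-0.02 0.034 0 0 0 0 1;-0.02 0.034 0 0 0 0 1;-0.02 0.034 0 0 0 0 1;-0.02 0.034 0 0 0 0 1;-0.012 0.02 0 0 0 0 1;0 0 0 0 0 0 1;0 0 0 0 0 0.25 1;0 0 0 0 0 0.25 1;0 0 0 0 0 0.25 1;0 0 0 0 0 0.25 1;0 0 0 0 0 0 1"

```text
time_s: 20.67
tool_pos: [0.583, -0.3009, 0.1125]
tool_rot: [-179.7, 0.6, 28.6]
force: [-0.3, 0.2, -0.9]
grip_width: 0.034
```

```bash
python3 s.py .5898 -.3035 .1 -1.3
```

```text
[ 0.583  -0.3009  0.1125] [-179.75    0.55   28.62] F [-0.3  0.2 -0.9] w 0.034 q [ 43.8  26.  -24.7  89.1  11.7  67.9 -44.6]
[[0.0049, 0.0056, 0.0124], [-0.004, 0.021, 1.044]]
```

servo_tool:
  moves: "0.004 0.005 0 0 0.02 0.25 1;0 0 0 0 0 0.25 1;0 0 0 0 0 0.25 1;0 0 0 0 0 0.25 1;0 0 0 0 0 0.05 1;0 0 0 0 0 0 1;0 0 0 0 0 0 1"

```text
time_s: 21.25
tool_pos: [0.5869, -0.298, 0.1097]
tool_rot: [-179.5, 0.4, -0.9]
force: [-0.0, -0.2, -0.7]
grip_width: 0.0336
```

```bash
python3 s.py .5898 -.3035 .032 -1.3;  python3 - <<'E'
from h import *
from cell import env
o,c,T=wristshot(env,"w9"); 
blobs(c,T,0.008,0.016)
E
```

```text
[ 0.5869 -0.298   0.1097] [-179.54    0.41   -0.88] F [-0.  -0.2 -0.7] w 0.0336 q [ 39.9  25.7 -19.7  89.    8.8  67.3 -72.4]
[[0.0035, 0.0061, 0.0776], [-0.016, 0.014, 0.015]]
px [ 27. 151.] n 1921 z 0.0134 rect [626.5 -71.6] [ 37.1 103.8] 71.3 circ [629.8 -61.6]
px [277. 151.] n 3807 z 0.0122 rect [ 600.3 -263.4] [172.3 115.5] 88.3 circ [ 600.2 -263.7]
```

View pics/w9.png

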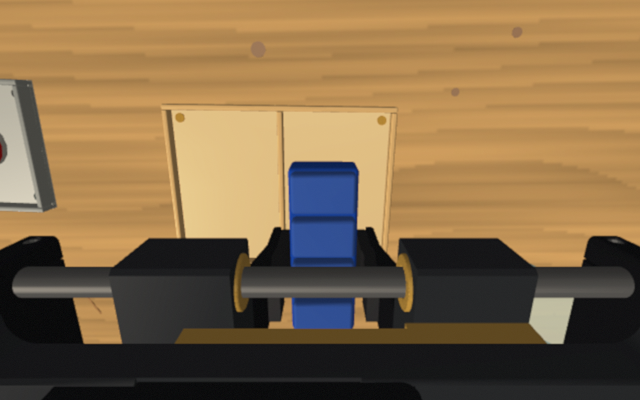

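servo_tool:
  moves: "0.002 0.0035 0.02 -0.016 0.014 0.015 1;0.002 0.0035 0.025 0 0 0 1;0 0 0.02 0 0 0 1;0 0 0.008 0 0 0 1;0 0 0 0 0 0 1;0 0 0 0 0 0 1"

```text
time_s: 21.8
tool_pos: [0.5922, -0.3044, 0.0361]
tool_rot: [180.0, -0.2, -0.6]
force: [0.4, 0.2, -1.0]
grip_width: 0.0333
```

```bash
python3 s.py .5903 -.304 .0258 -1.3
```

```text
[ 0.5922 -0.3044  0.0361] [179.98  -0.21  -0.61] F [ 0.4  0.2 -1. ] w 0.0333 q [ 39.4  30.2 -18.9  91.8  10.8  59.6 -73.2]
[[-0.002, -0.0004, 0.0103], [0.001, -0.007, 0.024]]
```

servo_tool:
  moves: "-0.001 0 0.004 0 -0.007 0.02 1;0 0 0.003 0 0 0 1;0 0 0.0015 0 0 0 1;0 0 0.0015 0 0 0 1"

```text
time_s: 22.13
tool_pos: [0.5934, -0.3052, 0.0294]
tool_rot: [179.8, -0.3, -1.2]
force: [0.4, -0.1, -1.2]
grip_width: 0.0339
```

servo_tool:
  moves: "-0.001 0 0.002 0.006 -0.01 0 1;0 0 0.0015 0 0 0 1;0 0 0.0015 0 0 0 1"

```text
time_s: 22.38
tool_pos: [0.5934, -0.3055, 0.0258]
tool_rot: [180.0, -0.1, -1.1]
force: [-3.9, 0.9, 8.7]
grip_width: 0.034
```

servo_tool:
  moves: "0 0 -0.0005 0 0 0 1;0 0 0 0 0 0 0.1;0 0 0 0 0 0 0;0 0 0 0 0 0 -0.1;0 0 0 0 0 0 -0.1;0 0 0 0 0 0 -0.1;0 0 0 0 0 0 -0.1;0 0 -0.015 0 0 0 -0.1;0 0 -0.03 0 0 0 -0.1;0 0 -0.04 0 0 0 -1;0 0 -0.03 0 0 0 -1;0 0 0 0 0 0 -1;0 0 0 0 0 0 -1"

```text
time_s: 23.47
tool_pos: [0.5927, -0.3049, 0.15]
tool_rot: [-180.0, -0.1, -1.1]
force: [-0.5, -0.6, -1.5]
grip_width: 0.0669
```

```bash
python3 s.py .430 -.154 .15 47.3;  python3 - <<'E'
from h import *
from cell import env
o,c,T=wristshot(env,"w10"); 
blobs(c,T,0.025,0.036)
E
```

```text
[ 0.5927 -0.3049  0.15  ] [-1.7999e+02 -6.0000e-02 -1.1100e+00] F [-0.5 -0.6 -1.5] w 0.0669 q [ 40.1  24.4 -19.8  86.    8.5  71.  -72. ]
[[-0.1656, -0.1477, -0.0002], [0.001, -0.002, -1.69]]
px [ 12. 152.] n 519 z 0.0303 rect [630.8 -47.3] [14.3 36.1] 86.2 circ [631.3 -40.2]
px [323. 151.] n 904 z 0.0304 rect [ 626.9 -305.2] [30.7 20.6] 89.0 circ [ 627.2 -305.1]
px [323. 177.] n 838 z 0.0303 rect [ 604.6 -304.4] [30.6 20.8] 87.8 circ [ 604.2 -304.6]
px [323. 202.] n 801 z 0.0303 rect [ 583.1 -304.4] [30.3 19. ] 88.7 circ [ 582.7 -304.1]
px [323. 227.] n 767 z 0.0303 rect [ 560.6 -303.5] [30.1 19.3] 89.4 circ [ 560.3 -303.7]
```

View pics/w10.png

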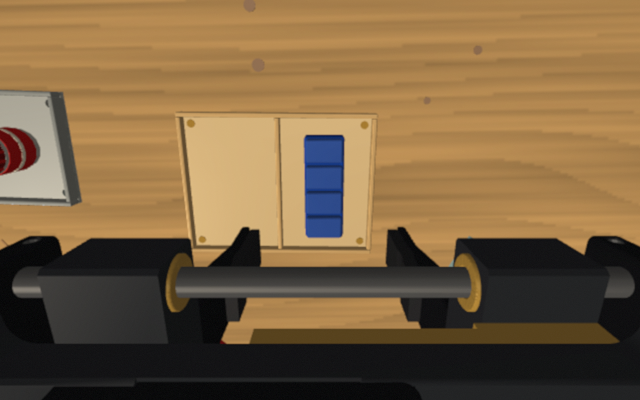

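servo_tool:
  moves: "-0.014 -0.0125 0 0 0 0 -1;-0.029 -0.026 0 0 0 0 -1;-0.029 -0.026 0 0 0 0 -1;-0.029 -0.026 0 0 0 0 -1;-0.029 -0.026 0 0 0 0 -1;-0.02 -0.018 0 0 0 0 -1;-0.007 -0.006 0 0 0 0 -1;0 0 0 0 0 -0.25 -1;0 0 0 0 0 -0.25 -1;0 0 0 0 0 -0.25 -1;0 0 0 0 0 -0.25 -1;0 0 0 0 0 -0.25 -1;0 0 0 0 0 -0.25 -1;0 0 0 0 0 -0.19 -1;0 0 0 0 0 0 -1;0 0 0 0 0 0 -1"

```text
time_s: 24.85
tool_pos: [0.4195, -0.1514, 0.1352]
tool_rot: [-178.9, 0.5, 47.7]
force: [-0.9, -1.0, 0.9]
grip_width: 0.0872
```

```bash
python3 s.py .430 -.154 .15 47.3;  python3 - <<'E'
from h import *
from cell import env
o,c,T=wristshot(env,"w11"); 
blobs(c,T,0.021,0.032)
E
```

```text
[ 0.4195 -0.1514  0.1352] [-178.87    0.52   47.66] F [-0.9 -1.   0.9] w 0.0872 q [ 4.090e+01 -3.000e-01 -2.430e+01  1.162e+02 -1.000e-01  6.530e+01
 -2.560e+01]
[[0.005, 0.0093, -0.0151], [-0.039, 0.018, 0.012]]
px [341. 147.] n 982 z 0.0264 rect [ 454.4 -130.9] [19.2 30.9] 48.0 circ [ 454.2 -131.1]
px [601. 198.] n 3811 z 0.0298 rect [ 586.5 -304.3] [35.9 77.8] 88.3 circ [ 587.1 -304.1]
px [340. 175.] n 943 z 0.0263 rect [ 438.9 -147.8] [20.3 30.8] 47.6 circ [ 438.8 -147.7]
px [340. 201.] n 890 z 0.0264 rect [ 423.4 -164.7] [21.4 30.8] 48.0 circ [ 423.4 -165. ]
px [339. 226.] n 836 z 0.0262 rect [ 408.6 -180.7] [19.8 30.6] 47.6 circ [ 408.6 -180.8]
```

View pics/w11.png

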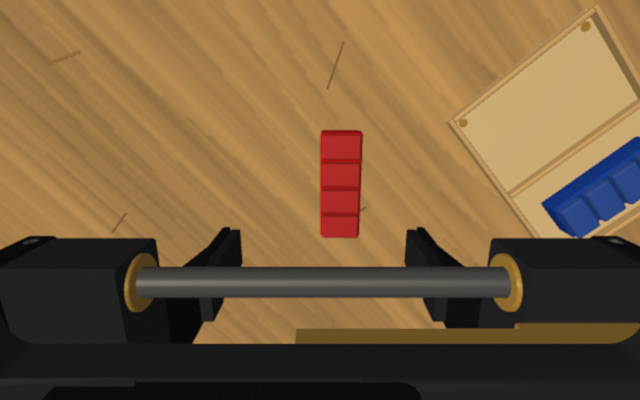

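servo_tool:
  moves: "0.0025 0.006 0.02 -0.039 0.018 0.012 -1;0.0025 0.006 0.03 0 0 0 -1;0 0 0.025 0 0 0 -1;0 0 0.015 0 0 0 -1;0 0 0 0 0 0 -1;0 0 0 0 0 0 -1"

```text
time_s: 25.4
tool_pos: [0.4327, -0.1564, 0.0424]
tool_rot: [179.8, -0.1, 46.5]
force: [-0.2, -0.0, 0.8]
grip_width: 0.0873
```

```bash
python3 s.py .431 -.1555 .022 47.5
```

```text
[ 0.4327 -0.1564  0.0424] [ 1.7982e+02 -7.0000e-02  4.6500e+01] F [-0.2 -0.   0.8] w 0.0873 q [ 39.9   7.7 -24.4 120.5   4.1  52.3 -30.3]
[[-0.0005, -0.0019, 0.0204], [0.006, -0.002, -0.035]]
```

servo_tool:
  moves: "-0.001 -0.002 0.008 0.006 -0.002 -0.035 -1;0 0 0.008 0 0 0 -1;0 0 0.003 0 0 0 -1;0 0 0 0 0 0 -1;0 0 0 0 0 0 -1"

```text
time_s: 25.82
tool_pos: [0.4324, -0.1567, 0.0247]
tool_rot: [179.7, -0.1, 47.4]
force: [-0.3, 1.0, -0.1]
grip_width: 0.0868
```

```bash
python3 s.py .431 -.1555 .022 47.5
```

```text
[ 0.4324 -0.1567  0.0247] [ 1.7974e+02 -7.0000e-02  4.7440e+01] F [-0.3  1.  -0.1] w 0.0868 q [ 39.7   9.3 -24.3 121.3   5.1  50.  -30.2]
[[-0.0001, -0.0018, 0.0026], [0.009, -0.002, -0.002]]
```

servo_tool:
  moves: "0 -0.0025 0.003 0.009 -0.002 0 -1;0 0 0 0 0 0 0;0 0 0 0 0 0 1;0 0 0 0 0 0 1;0 0 0 0 0 0 1;0 0 0 0 0 0 1;0 0 0 0 0 0 1;0 0 0 0 0 0 1;0 0 0 0 0 0 1;0 0 0 0 0 0 1;0 0 0 0 0 0 1;0 0 0 0 0 0 1;0 0 0 0 0 0 1;0 0 0 0 0 0 1"

```text
time_s: 26.98
tool_pos: [0.4318, -0.1555, 0.0231]
tool_rot: [179.8, -0.1, 47.4]
force: [-1.0, 0.6, 0.4]
grip_width: 0.0338
```

```bash
python3 s.py .5935 -.2205 .11 -1.3
```

```text
[ 0.4318 -0.1555  0.0231] [ 1.7982e+02 -5.0000e-02  4.7410e+01] F [-1.   0.6  0.4] w 0.0338 q [ 39.6   9.4 -24.4 121.4   5.1  49.9 -30.4]
[[0.0616, 0.1633, -0.0863], [0.005, -0.005, 1.7]]
```

servo_tool:
  moves: "0 0 -0.015 0 0 0 1;0 0 -0.03 0 0 0 1;0 0 -0.035 0 0 0 1;0.006 0.017 -0.01 0 0 0 1;0.0125 0.033 0 0 0 0 1;0.0125 0.033 0 0 0 0 1;0.0125 0.033 0 0 0 0 1;0.0125 0.033 0 0 0 0 1;0.006 0.016 0 0 0 0 1;0 0 0 0 0 0.25 1;0 0 0 0 0 0.25 1;0 0 0 0 0 0.25 1;0 0 0 0 0 0.25 1;0 0 0 0 0 0.25 1;0 0 0 0 0 0.25 1;0 0 0 0 0 0.18 1;0 0 0 0 0 0 1;0 0 0 0 0 0 1"

```text
time_s: 28.48
tool_pos: [0.5976, -0.2246, 0.1083]
tool_rot: [-179.9, 0.5, -1.5]
force: [-0.7, -0.7, -1.1]
grip_width: 0.0341
```

```bash
python3 s.py .5925 -.2203 .035 -1.3;  python3 - <<'E'
from h import *
from cell import env
o,c,T=wristshot(env,"w12"); 
blobs(c,T,0.008,0.016)
E
```

```text
[ 0.5976 -0.2246  0.1083] [-179.91    0.54   -1.45] F [-0.7 -0.7 -1.1] w 0.0341 q [ 30.1  23.  -15.   92.4   6.4  66.  -77.9]
[[-0.0045, -0.004, 0.0734], [-0.003, 0.019, -0.005]]
px [ 76. 160.] n 3577 z 0.0138 rect [631.9 -22.8] [111.9 100. ] 86.9 circ [632.  -23.5]
px [381. 156.] n 3521 z 0.0121 rect [ 607.4 -263.6] [172.2 101.4] 88.4 circ [ 607.2 -262.9]
px [ 88. 156.] n 257 z 0.0133 rect [634.  -45.3] [37.4 17.2] 11.2 circ [632.3 -36.9]
px [411. 181.] n 309 z 0.0123 rect [ 605.5 -290.2] [29.  83.9] 66.4 circ [ 599.7 -303.5]
```

View pics/w12.png

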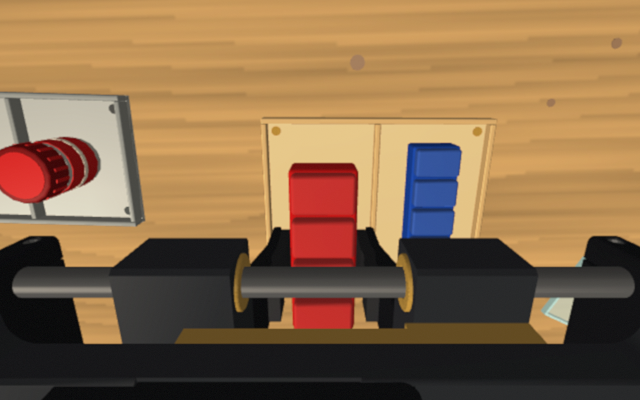

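The red bar hangs over the free birch bay at about (323,245), and the blue bar lies flat at (433,190). I'll lower it.

servo_tool:
  moves: "-0.0025 -0.002 0.02 0 0.019 0 1;-0.002 -0.002 0.025 0 0 0 1;0 0 0.018 0 0 0 1;0 0 0.008 0 0 0 1;0 0 0 0 0 0 1;0 0 0 0 0 0 1"

```text
time_s: 29.03
tool_pos: [0.5943, -0.2207, 0.0364]
tool_rot: [-179.9, -0.2, -0.8]
force: [0.6, 0.8, -0.2]
grip_width: 0.0337
```

```bash
python3 s.py .5925 -.2203 .0271 -1.3
```

```text
[ 0.5943 -0.2207  0.0364] [-179.93   -0.22   -0.8 ] F [ 0.6  0.8 -0.2] w 0.0337 q [ 29.9  26.3 -14.8  96.9   7.6  57.6 -78.3]
[[-0.0019, -0.0004, 0.0093], [-0.002, -0.008, 0.017]]
```

servo_tool:
  moves: "-0.002 0 0.004 0 -0.008 0.017 1;0 0 0.003 0 0 0 1;0 0 0.0015 0 0 0 1;0 0 0.0015 0 -0.004 0 1;0 0 0.001 0 0 0 1"

```text
time_s: 29.45
tool_pos: [0.595, -0.2219, 0.0287]
tool_rot: [179.9, -0.2, -1.3]
force: [0.2, 0.4, -1.8]
grip_width: 0.0339
```

```bash
python3 s.py .5925 -.2203 .0271 -1.3
```

```text
[ 0.595  -0.2219  0.0287] [179.94  -0.2   -1.28] F [ 0.2  0.4 -1.8] w 0.0339 q [ 29.7  26.9 -14.6  97.    7.8  56.9 -78.9]
[[-0.0025, -0.0015, 0.0016], [0.002, -0.007, 0.001]]
```

servo_tool:
  moves: "-0.001 -0.001 0.0015 0 -0.007 0 1;0 0 0.0015 0 0 0 1;0 0 0.001 0 0 0 1"

```text
time_s: 29.7
tool_pos: [0.5945, -0.2209, 0.0272]
tool_rot: [179.9, -0.0, -1.3]
force: [-2.2, 0.4, 4.1]
grip_width: 0.0339
```

servo_tool:
  moves: "0 0 0 0 0 0 1;0 0 0 0 0 0 0.1;0 0 0 0 0 0 0;0 0 0 0 0 0 -0.1;0 0 0 0 0 0 -0.1;0 0 0 0 0 0 -0.1;0 0 0 0 0 0 -0.1;0 0 -0.015 0 0 0 -0.1;0 0 -0.03 0 0 0 -0.1;0 0 -0.04 0 0 0 -1;0 0 -0.03 0 0 0 -1;0 0 0 0 0 0 -1;0 0 0 0 0 0 -1"

```text
time_s: 30.78
tool_pos: [0.5931, -0.2198, 0.1445]
tool_rot: [-180.0, 0.3, -1.2]
force: [-0.7, -0.8, -0.5]
grip_width: 0.0668
```

```bash
python3 s.py .4155 .1805 .16 75.5;  python3 - <<'E'
from h import *
from cell import env
o,c,T=wristshot(env,"w13"); 
blobs(c,T,0.025,0.036)
E
```

```text
[ 0.5931 -0.2198  0.1445] [-179.98    0.26   -1.24] F [-0.7 -0.8 -0.5] w 0.0668 q [ 30.3  20.4 -15.4  91.5   5.7  69.1 -77.5]
[[-0.1862, -0.3964, -0.0145], [-0.007, 0.007, -2.679]]
px [ 14. 146.] n 553 z 0.03 rect [637.1  29.6] [15.1 36.5] 89.0 circ [637.2  37. ]
px [108. 147.] n 454 z 0.0306 rect [633.8 -45.1] [37.6 17.9] 10.4 circ [632.2 -36.3]
px [428. 149.] n 978 z 0.0303 rect [ 627.5 -304.8] [31.  19.4] 89.2 circ [ 627.5 -304.7]
px [324. 151.] n 950 z 0.0303 rect [ 627.6 -220.6] [31.  19.3] 88.3 circ [ 627.3 -220.4]
px [426. 176.] n 920 z 0.0302 rect [ 604.7 -304.3] [21.4 31.7] 2.4 circ [ 605.1 -304.3]
px [324. 178.] n 887 z 0.0303 rect [ 605.  -219.8] [30.3 20. ] 89.5 circ [ 605.3 -219.9]
px [424. 202.] n 864 z 0.0303 rect [ 582.8 -303.6] [31.4 19.3] 89.0 circ [ 581.8 -303.9]
px [324. 204.] n 840 z 0.0303 rect [ 582.8 -219.7] [30.6 19.4] 88.4 circ [ 582.5 -219.4]
px [422. 226.] n 766 z 0.0303 rect [ 560.7 -303.5] [31.3 19.1] 89.3 circ [ 560.7 -303.6]
px [323. 228.] n 789 z 0.0303 rect [ 560.8 -218.7] [30.4 19.2] 88.8 circ [ 560.6 -218.8]
```

View pics/w13.png

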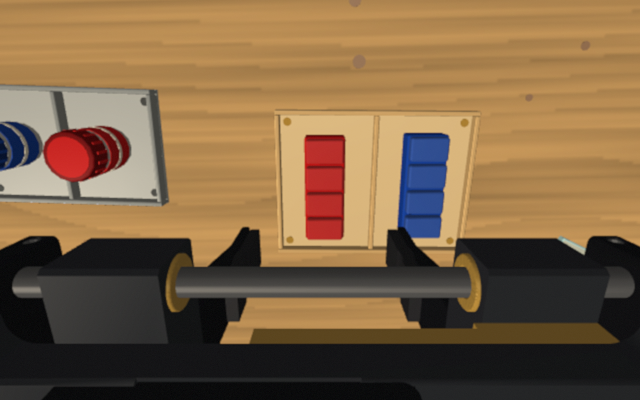

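servo_tool:
  moves: "-0.009 -0.019 -0.001 0 0 0 -1;-0.017 -0.036 -0.001 0 0 0 -1;-0.017 -0.036 -0.001 0 0 0 -1;-0.017 -0.036 -0.001 0 0 0 -1;-0.017 -0.036 -0.001 0 0 0 -1;-0.017 -0.036 -0.001 0 0 0 -1;-0.017 -0.036 -0.001 0 0 0 -1;-0.017 -0.036 -0.001 0 0 0 -1;-0.017 -0.036 -0.001 0 0 0 -1;-0.017 -0.036 -0.001 0 0 0 -1;-0.012 -0.025 -0.001 0 0 0 -1;-0.007 -0.014 0 0 0 0 -1;0 0 0 0 0 0 -1;0 0 0 0 0 -0.25 -1;0 0 0 0 0 -0.25 -1;0 0 0 0 0 -0.25 -1;0 0 0 0 0 -0.25 -1;0 0 0 0 0 -0.25 -1;0 0 0 0 0 -0.25 -1;0 0 0 0 0 0 -1"

```text
time_s: 32.5
tool_pos: [0.4017, 0.1711, 0.1318]
tool_rot: [-178.9, 1.9, 41.4]
force: [-0.7, 0.5, 0.8]
grip_width: 0.087
```

```bash
python3 s.py .4155 .1805 .16 75.5
```

```text
[0.4017 0.1711 0.1318] [-178.92    1.88   41.36] F [-0.7  0.5  0.8] w 0.087 q [  8.7  -0.2 -34.4 116.6  -0.7  65.7 -74. ]
[[0.0156, 0.0015, -0.0287], [-0.056, 0.053, -1.192]]
```

servo_tool:
  moves: "0.008 0.001 -0.014 -0.056 0.053 -0.2 -1;0.008 0 -0.014 0 0 -0.24 -1;0 0 0 0 0 -0.24 -1;0 0 0 0 0 -0.24 -1;0 0 0 0 0 -0.24 -1;0 0 0 0 0 0 -1;0 0 0 0 0 0 -1"

```text
time_s: 33.08
tool_pos: [0.4148, 0.1744, 0.155]
tool_rot: [-179.8, 0.8, 74.1]
force: [0.5, -0.7, 0.0]
grip_width: 0.0868
```

```bash
python3 s.py .4155 .1805 .16 75.5;  python3 - <<'E'
from h import *
from cell import env
o,c,T=wristshot(env,"w14"); 
blobs(c,T,0.0325,0.040)
E
```

```text
[0.4148 0.1744 0.155 ] [-179.84    0.78   74.08] F [ 0.5 -0.7  0. ] w 0.0868 q [  8.2  -1.2 -34.  114.5  -0.2  67.1 -41.6]
[[0.006, -0.001, -0.005], [-0.006, 0.027, -0.05]]
px [323. 181.] n 4778 z 0.0354 rect [416.9 180. ] [60.1 59.5] 75.8 circ [416.9 180. ]
```

View pics/w14.png

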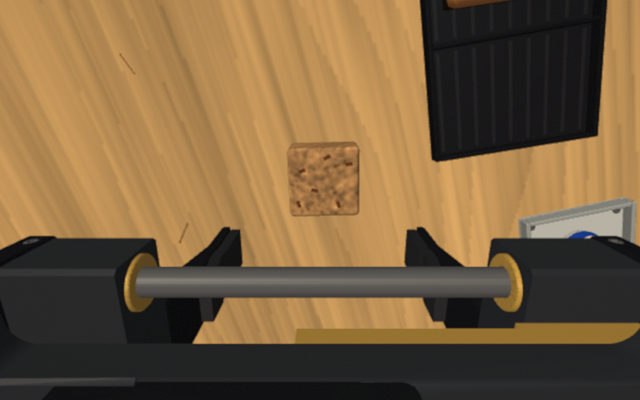

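servo_tool:
  moves: "0.003 0 0.02 -0.006 0.027 -0.05 -1;0.003 0 0.03 0 0 0 -1;0 0 0.025 0 0 0 -1;0 0 0.015 0 0 0 -1;0 0 0 0 0 0 -1;0 0 0 0 0 0 -1"

```text
time_s: 33.63
tool_pos: [0.4179, 0.1783, 0.0617]
tool_rot: [179.9, -0.1, 74.1]
force: [0.5, 0.2, 0.5]
grip_width: 0.0869
```

```bash
python3 s.py .4165 .1803 .026 75.7
```

```text
[0.4179 0.1783 0.0617] [ 1.7989e+02 -6.0000e-02  7.4060e+01] F [0.5 0.2 0.5] w 0.0869 q [  6.9   6.1 -34.5 120.    4.3  54.8 -45.8]
[[0.0015, -0.002, 0.0357], [0.004, -0.002, -0.057]]
```

servo_tool:
  moves: "0.002 -0.002 0.004 0.004 0 -0.06 -1;0 -0.001 0.008 0 0 0 -1;0 0 0.008 0 0 0 -1;0 0 0.008 0 0 0 -1;0 0 0.005 0 0 0 -1;0 0 0 0 0 0 -1;0 0 0 0 0 0 -1"

```text
time_s: 34.22
tool_pos: [0.4182, 0.1819, 0.0289]
tool_rot: [179.7, -0.2, 75.6]
force: [-0.4, 0.3, 0.8]
grip_width: 0.0869
```

```bash
python3 s.py .4165 .1803 .026 75.7
```

```text
[0.4182 0.1819 0.0289] [179.71  -0.21  75.65] F [-0.4  0.3  0.8] w 0.0869 q [  5.9   9.5 -34.4 121.4   7.   50.6 -46.9]
[[-0.002, -0.0013, 0.0028], [0.01, -0.007, -0.002]]
```

servo_tool:
  moves: "-0.002 -0.002 0.003 0.01 -0.007 0 -1;0 0 0 0 0 0 -0.5;0 0 0 0 0 0 -0.4;0 0 0 0 0 0 1;0 0 0 0 0 0 1;0 0 0 0 0 0 1;0 0 0 0 0 0 1;0 0 0 0 0 0 1;0 0 0 0 0 0 1;0 0 0 0 0 0 1;0 0 0 0 0 0 1"
  squeeze: 12

```text
time_s: 35.13
tool_pos: [0.4165, 0.1806, 0.0266]
tool_rot: [179.9, -0.0, 75.6]
force: [0.2, -0.3, 0.2]
grip_width: 0.0602
```

```bash
python3 s.py .5895 .2066 .12 83.7
```

```text
[0.4165 0.1806 0.0266] [ 1.7991e+02 -4.0000e-02  7.5620e+01] F [ 0.2 -0.3  0.2] w 0.0602 q [  5.9   9.7 -34.4 121.6   7.1  50.6 -47. ]
[[0.0682, 0.1613, -0.0931], [0.003, -0.001, -0.282]]
```

servo_tool:
  moves: "0 0 -0.015 0 0 0 1;0 0 -0.03 0 0 0 1;0 0 -0.035 0 0 0 1;0.007 0.016 -0.015 0 0 0 1;0.0145 0.0345 0 0 0 0 1;0.0145 0.0345 0 0 0 0 1;0.0145 0.0345 0 0 0 0 1;0.0115 0.0275 0 0 0 0 1;0.006 0.014 0 0 0 -0.14 1;0 0 0 0 0 -0.14 1;0 0 0 0 0 0 1;0 0 0 0 0 0 1"

```text
time_s: 36.13
tool_pos: [0.5964, 0.2052, 0.1234]
tool_rot: [179.9, 0.2, 83.7]
force: [-0.1, 0.0, 0.2]
grip_width: 0.0601
```

```bash
python3 s.py .5895 .2066 .04 83.7;  python3 - <<'E'
from h import *
from cell import env
o,c,T=wristshot(env,"w15"); 
blobs(c,T,0.010,0.018)
P=cloud(c,T); hsv=cv2.cvtColor(c["img"],cv2.COLOR_RGB2HSV)
m=(hsv[...,2]<60)&(P[...,2]<0.03)&(P[...,2]>0.011)&(c["range_z"]>0)&(P[...,0]>.45)&(P[...,0]<.7)
q=P[m]; r=cv2.minAreaRect((q[:,:2]*1000).astype(np.float32)); print(r, len(q))
E
```

```text
[0.5964 0.2052 0.1234] [179.94   0.19  83.72] F [-0.1  0.   0.2] w 0.0601 q [  4.7  23.7 -33.   92.7  13.9  67.8 -37.7]
[[0.0009, -0.0071, 0.0834], [0.002, 0.007, 0.001]]
px [316.  89.] n 5062 z 0.0141 rect [596.8 252.8] [187.9 140.6] 83.6 circ [596.4 253.2]
px [574.  62.] n 993 z 0.0139 rect [790.7 282.8] [ 3.1 88.3] 0.3 circ [791.1 282.8]
px [596. 183.] n 427 z 0.012 rect [819.5 186.5] [ 3.2 91.2] 0.2 circ [818.8 186.5]
px [360. 320.] n 426 z 0.0139 rect [619.3  78.9] [ 9.7 64.3] 87.6 circ [619.3  78.1]
((597.2916259765625, 252.95748901367188), (187.10035705566406, 138.6782989501953), 83.5647964477539) 4215
```

View pics/w15.png

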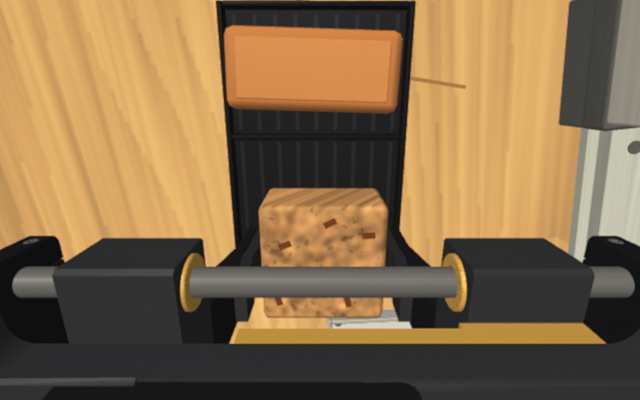

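servo_tool:
  moves: "0.0005 -0.003 0.02 0 0.007 0 1;0.0005 -0.003 0.025 0 0 0 1;0 0 0.02 0 0 0 1;0 0 0.012 0 0 0 1;0 0 0 0 0 0 1;0 0 0 0 0 0 1"

```text
time_s: 36.68
tool_pos: [0.5881, 0.2069, 0.0464]
tool_rot: [179.7, 0.1, 83.4]
force: [0.5, 0.3, 0.4]
grip_width: 0.06
```

```bash
python3 s.py .5909 .2067 .0306 83.7
```

```text
[0.5881 0.2069 0.0464] [1.7974e+02 5.0000e-02 8.3370e+01] F [0.5 0.3 0.4] w 0.06 q [  3.5  27.3 -31.8  97.6  16.5  59.6 -40.4]
[[0.0002, 0.0027, 0.0158], [0.009, 0.002, -0.011]]
```

servo_tool:
  moves: "0 0.002 0.005 0.009 0 -0.011 1;0 0.001 0.004 0 0 0 1;0 0 0.003 0 0 0 1;0 0 0.002 0 0 0 1;0 0 0.001 0 0 0 1"

```text
time_s: 37.1
tool_pos: [0.5941, 0.2073, 0.0346]
tool_rot: [179.7, -0.1, 83.6]
force: [0.8, 0.1, 0.1]
grip_width: 0.0598
```

```bash
python3 s.py .5909 .2067 .0306 83.7
```

```text
[0.5941 0.2073 0.0346] [ 1.7967e+02 -7.0000e-02  8.3640e+01] F [0.8 0.1 0.1] w 0.0598 q [  3.2  28.6 -31.4  97.3  17.1  58.6 -40.4]
[[-0.001, -0.0031, 0.0039], [0.012, -0.003, -0.002]]
```

servo_tool:
  moves: "0 -0.002 0.002 0.012 -0.003 0 1;0 0 0.002 0 0 0 1;0 0 0.0015 0 0 0 1;0 0 0.0015 0 0 0 1"

```text
time_s: 37.43
tool_pos: [0.5927, 0.2077, 0.0303]
tool_rot: [180.0, 0.1, 83.6]
force: [-5.6, -3.2, 13.9]
grip_width: 0.0601
```

servo_tool:
  moves: "0 0 -0.001 0 0 0 1;0 0 0 0 0 0 -0.45;0 0 0 0 0 0 -0.6;0 0 0 0 0 0 -0.7;0 0 0 0 0 0 -0.7;0 0 0 0 0 0 -0.7;0 0 0 0 0 0 -0.7;0 0 -0.015 0 0 0 -0.7;0 0 -0.03 0 0 0 -0.7;0 0 -0.04 0 0 0 -1;0 0 -0.04 0 0 0 -1;0 0 -0.02 0 0 0 -1;0 0 0 0 0 0 -1;0 0 0 0 0 0 -1"

```text
time_s: 38.6
tool_pos: [0.5911, 0.2083, 0.1866]
tool_rot: [-179.9, 0.1, 83.7]
force: [-0.2, 0.2, -0.2]
grip_width: 0.0867
```

```bash
python3 s.py; python3 - <<'E'
from h import *
from cell import env
o,c,T=wristshot(env,"w16"); 
blobs(c,T,0.036,0.05)
E
```

```text
[0.5911 0.2083 0.1866] [-1.799e+02  6.000e-02  8.372e+01] F [-0.2  0.2 -0.2] w 0.0867 q [  5.3  20.4 -34.1  89.2  11.7  74.1 -36.6]
px [548.  69.] n 1313 z 0.0438 rect [789.  283.7] [90.   4.6] 89.9 circ [791.3 283.7]
px [321.  79.] n 8738 z 0.0456 rect [600.2 298.6] [ 52.1 116.2] 81.9 circ [600.2 298.1]
px [325. 182.] n 3952 z 0.0394 rect [593.4 207.6] [59. 60.] 83.5 circ [593.1 207.4]
px [381. 320.] n 268 z 0.0434 rect [635.3  53.9] [37.2 15.6] 6.9 circ [636.2  46.6]
```

View pics/w16.png

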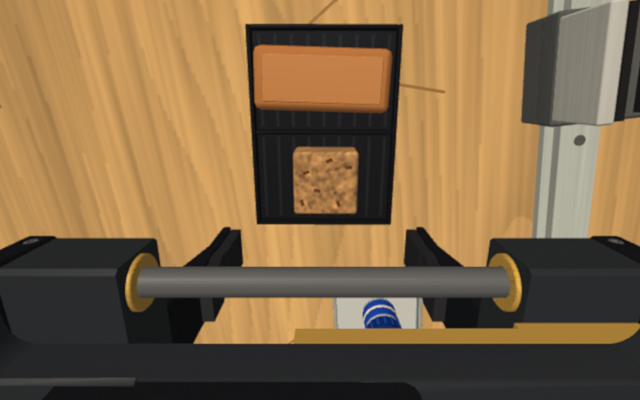

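The cork lies flat in the free bay at (325,180), with its top at 39 mm. The brush hasn't moved. I'll take one last overall check.

```bash
python3 - <<'E'
from h import *
from cell import env
for n in ["top","side"]:
    c=env.read_camera(n); T=c["T"]; cv2.imwrite(f"pics/{n}1.png",c["img"][:,:,::-1])
    print(n); P=cloud(c)
    for nm,(a,b,x,y) in dict(tins=(.05,.062,.63,0),bars=(.026,.034,.59,-.26),iron=(.1,.13,.435,.51)).items():
        m=(P[...,2]>a)&(P[...,2]<b)&(abs(P[...,0]-x)<.09)&(abs(P[...,1]-y)<.1)
        nl,lab,st,cen=cv2.connectedComponentsWithStats(m.astype(np.uint8))
        for i in range(1,nl):
            if st[i,4]>25:
                r=cv2.minAreaRect((P[lab==i][:,:2]*1000).astype(np.float32)); print(nm,np.round(cen[i]),np.round(r[0],1),np.round(r[1],1),round(r[2],1))
E
```

```text
top
tins [349. 132.] [634.2  42.6] [35.1 35.9] 9.7
tins [378. 133.] [629.1 -33.2] [37.2 35.9] 67.4
bars [475. 135.] [ 625.7 -304.2] [20.4 32.1] 1.0
bars [445. 147.] [ 591.5 -218.9] [32.6 86.2] 89.1
bars [476. 147.] [ 590.9 -303.1] [31.8 39.5] 87.7
bars [476. 159.] [ 557.8 -303.1] [17.4 30.6] 0.2
iron [162. 211.] [432.6 509.5] [160.2  28.3] 14.9
side
tins [309. 167.] [630.1 -32.2] [33.6 45.6] 37.4
tins [294. 177.] [635.1  45.2] [36.3 39.6] 2.6
bars [361. 143.] [ 592.9 -301.6] [42.1 89.8] 87.6
bars [349. 153.] [ 592.3 -219.5] [89.  38.6] 2.4
iron [238. 279.] [433.1 513. ] [159.5  29.8] 14.9
```

View pics/top1.png

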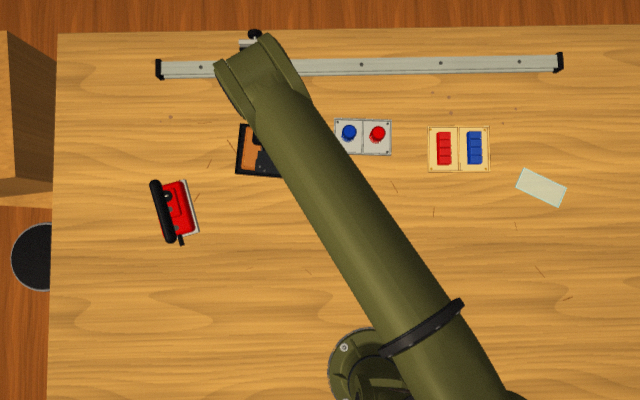

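View pics/side1.png

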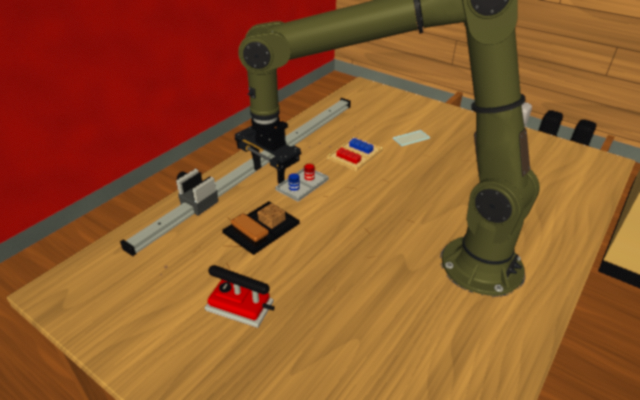

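Everything is in its bay. In the top view the tins are at (349,132) and (378,133) and the bars at (445,147) and (475,147). The side view shows the cork next to the brush at (272,215), and the iron is still in place. Handing in.

```bash
python3 -c "
from cell import env
print(env.sign_off())"
```

```text
the job is handed in; nothing more can be done
None
```

The bench is tidied as you asked, in the order you gave, and handed in after about 39 s on the robot's clock. It reported no verdict.

- **Tins:** both stand upright in the steel tray, red in the -y bay and blue in the +y bay. Their tops measured about 56 mm above the bench, which is right for tins resting on the tray floor.
- **Bars:** both lie flat in the birch tray, blue in the -y bay and red in the +y bay. Their tops measured 30 mm.
- **Cork:** it lies flat in the free bay of the black tray, with its top at 39 mm and square to the tray.
- **Setting down:** I lowered each piece until I felt the floor and then let go. The highest contact force I saw was about 20 N, with the red tin.
- **Left alone:** the brush and the iron are within a few millimetres of where they started, about as far apart as the cameras' own readings.

The arm finished clear with the gripper open. It hid the cork from the top camera in the last picture, so I checked the cork with the wrist and side cameras. No check failed, and the cameras agreed to about 3 mm.

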